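# Clip the capped sample tube into the rocker mixer

### The arm

A 6-joint arm with a two-finger parallel gripper is mounted at the origin on a cart in front of the work surface, level with it; the furniture and walls round the work are solid. World frame = base frame: x ahead of the robot, y to its left, z up, the work surface at z = 0. Lengths are in m, angles in rad, forces in N, time in s.
With the tool pointing down it reaches from about 0.35 to 0.95 m from the base axis. Payload 17.4 kg.
Tool frame: the origin (TCP) lies at the centre of the arm's flange, where the gripper is bolted on; the fingertips stand 186 mm ahead of it and the grasp point (between the pads) lies arm.pinch_z ahead of it (arm.pinch_z is the distance from the TCP to the grasp point, in m); z points along the fingers, y is the direction in which the jaws open and shut (so a half turn about z gives the same grasp; the last joint's range is limited). The gripper opens to 93 mm and grips with 3 to 60 N. Pads are 15 mm wide; open, the fingers measure 128 mm over their backs; the gripper's body (75 mm by 188 mm) begins 65 mm behind the grasp point.
Start: joints at [1.279, 0.116, 1.442, -0, 1.584, -0.038], TCP at [0.169, 0.653, 0.405] pointing down, gripper open.
Joint ranges: [-2.83, 2.83], [-0.83, 2.19], [0.07, 2.5], [-1.14, 4.28], [0.01, 3], [-2.97, 2.97]. Speed limits (rad/s): [1.89, 1.89, 2.22, 3.14, 3.14, 3.14].

### API

Orientations are given as [roll, pitch, yaw] about the fixed x, y, z axes, in that order (R = Rz(yaw) Ry(pitch) Rx(roll)).
In Python, from rig import arm gives the robot as it stands.
- The arm moves only by the tool servo_tool, never from a script. Its argument "plan" is a list of rows, each an object of numbers: "wx", "wy", "wz": the turn, a rotation vector about the tool's x, y, z in rad; "tx", "ty", "tz": the shift along the tool's x, y, z in mm; "claw": the opening, from 0 (shut) to 1 (fully open). In form: [{"wx": .., "wy": .., "wz": .., "tx": .., "ty": .., "tz": .., "claw": ..}, ...]. A call has 1 to 8 rows; each row shifts and turns the commanded pose from where the row before left it, along the tool's axes as they then stand; what a row does not reach is not made up. A row lasts 1/12 s, in which the tool goes at most 41.7 mm and 7.16 degrees, less where a joint would pass 70% of its speed; a pose out of reach is approached as far as the arm can. A call with a gripper value outside its range is refused whole. The fingers move at their own pace and stop on an object; "grip_force" is the grip in N (left out, the last holds). Time passes only in rows, so rows that do not move let the fingers close. It gives the time, the measured TCP pose, the force and the opening at its end, in the units of the state.
- arm.state(): the state, without advancing time (a new reading comes with each control period).
- arm.grab_frame(name): name is "scene" or "top"; returns the picture (420x560x3 uint8, blue, green, red); there is no depth.
- arm.camera_model(name): a dict with "intrinsics" (3x3 intrinsics, pixels), "D" ([k1, k2, p1, p2, k3] as OpenCV has them; the pictures are not rectified), "world_from_camera" (4x4, takes a point from camera to world coordinates). Camera axes: x right, y up, looking along -z (the intrinsics and any distortion apply to the point x, -y, -z); pixel columns grow to the right and rows downward; lengths in m; the calibration is good to about 2 mm. A picture is of the moment at which its call begins. camera_model takes no time and is no camera call.
- arm.job_done(): hands the job in, once; it reports no verdict.
Trained networks look in the newest picture that a camera, given by its name, has taken for a name from the list of things; names that differ only in an ending like _2 or _b are one class to them, and where a whole thing is asked for, a point or a joint stands for the part that bears it (a point fixed in the world has none). Each returns a list of dicts, best first, with "p" (0 to 1); they miss things now and then, are a little off and sometimes report something else, mostly with a low value. They report only what shows in the picture. A call takes as long as a camera call.
- arm.regions_of(camera, target): "region" (420x560 bool, what is visible of it) and "centre" ([column, row] in pixels, amid what is visible of it).
- arm.landmark_of(camera, target): "centre" ([column, row] in pixels: a listed point, or the origin of a listed thing).
The state is a dict: "clock": time; "joints": joint angles; "qd": joint speeds; "joint_torque": joint torques, N m; "tcp_pos": TCP position; "orientation": TCP orientation; "contact_force": force on the tool from outside, world axes, zero at the start; "ft_torque": the same for the moment, N m; "opening": opening from 0.0 (shut) to 1.0 (fully open).
Only numpy, scipy, OpenCV 4.12 (cv2) and the standard library are available. Lean on these libraries where they do the work, as an engineer would, in place of code of your own. Each camera call takes 0.05 s, during which the arm holds its last target.

### The job

Load the rocker mixer: take the capped white sample tube out of the wooden rack, lay it flat on the bare worktop and let go of it, then take it again from above across its middle and press it straight down between the mixer's two end cheeks, past the sprung jaw, until it sits fully down in both forks with the jaw closed over it. The cap may point either way along the mixer. Leave the two open test tubes standing in the rack and the glass petri dish where it lies.

Things in the scene. Friction and masses are not known exactly. Their poses are not given: they have to be found in the camera images.
- sample_tube: The thing to load: opaque white plastic tube, round bottom, ribbed black screw cap; 150 mm long over all, body 18 mm in diameter, cap 22 mm in diameter and 22 mm long, about 30 g. Stands cap up in a hole of the wooden rack, the tallest tube there, its top 85 mm clear of the rack. Origin at the tip of the round bottom, z along the tube to the cap. Lying down it hardly rolls: the cap stops it.
- tube_mid (a point): Middle of the sample tube, on its axis, 75 mm from either end.
- mixer: White rocker mixer on the worktop, 136 mm deep (x), 190 mm long (y), fixed. Origin: centre of its underside; -x is its front with knob and switch. Housing 42 mm high; above it a tray (top at 50 mm) with two grey forks, open upward, at y = -32 and +32 mm, each 12 mm wide along y. The 52 mm between the forks is free for fingers, except for the jaw's hinge rod (radius 3.5 mm) at x = -16, z = 58 mm.
- clip_seat (a point): Where the middle of the sample tube is when it is seated and centred: on the fork axis, 82 mm above the mixer's underside; x, y, z axes as the mixer's. The tube lies along y, its axis level. It may lie up to 12 mm off centre along y before an end meets a cheek.
- cheek_top (a point): Top of the mixer's end cheek at its +y end, 118 mm above its underside. The two cheeks are upright plates, 8 mm thick and 56 mm wide, with rounded tops, centred at x = 0, y = -91 and +91 mm of the mixer; 174 mm is clear between them.
- tine_top (a point): Top of the tall tine of the fork at y = +32 mm of the mixer, x = 19, z = 111 mm. Each fork has such a tine on its +x side (inner face at x = +9.6 mm, flared outward over the top 15 mm) and a short tine on its -x side (inner face at x = -9.6 mm, top at 80 mm).
- jaw (a joint): The mixer's sprung steel jaw, hinged along y on the -x side of the forks: two arms, one at each fork, whose rounded noses (radius 4 mm, axis at x = -10, z = 91 mm of the mixer when closed) reach over the tube's shoulder. 0 = closed, grows as it swings outward (to -x), at most 0.5 rad. A tube pushed down swings it about 0.1 rad open against 10 to 20 N in all; then it snaps back over the tube.
- rack: Wooden test-tube rack, 50 x 220 x 85 mm, fixed; six 20 mm holes in a row along its y at -82, -49, -16, +16, +49, +82 mm. Top board's upper face at 76 mm, floor under the tubes at 11 mm, end boards up to 85 mm. Origin at the centre of its underside.
- test_tube_a: Open clear glass test tube with some purple in it, 18 mm in diameter, 118 mm long, standing in the rack; leave it. Origin at its bottom, z up along it.
- test_tube_b: Open clear glass test tube with some tan in it, 18 mm in diameter, 118 mm long, standing in the rack; leave it. Origin at its bottom, z up along it.
- petri_dish: Flat round clear glass dish, 90 mm in diameter, 16 mm high, lying on the worktop behind the working space; leave it. Origin at the centre of its underside.

How it is judged:
On the way:
1. the sample tube lies flat on the worktop, let go and at rest (angle between sample_tube's own z axis and vertical between 1.5 and 1.64 rad and height (world z) of tube_mid below 0.016 m and contact force between sample_tube and the fingers below 0.05 N and linear speed of sample_tube below 0.03 m/s), for 0.2 s.
At the end, for the whole second after the job is handed in: The sample tube lies at rest in both forks of the mixer, its middle within 3 mm of the seat in height and across and within 13.5 mm along (between the cheeks), its axis within 0.05 rad of the forks' axis, and the jaw is closed over it (under 0.05 rad) (x of tube_mid in the frame of clip_seat between -0.003 and 0.003 m and y of tube_mid in the frame of clip_seat between -0.0135 and 0.0135 m and z of tube_mid in the frame of clip_seat between -0.003 and 0.003 m and angle between the z axis of sample_tube and the y axis of mixer, either way round below 0.05 rad and value of joint jaw below 0.05 rad and linear speed of sample_tube below 0.02 m/s); the robot touches nothing.
It fails at once if a test tube in the rack is lifted out, knocked over or shoved (distance of any of test_tube_a, test_tube_b from where it was at the start of the episode above 0.02 m).
It fails at once if the petri dish is shoved (distance of petri_dish from where it was at the start of the episode above 0.03 m).
It also fails if it takes over 72 s, if anything falls off the work surface, if the arm or the gripper's body presses on something with over 40 N, if the wrist force passes 120 N, or if a joint passes its speed limit or range.

## Working session

There is one attempt and no reset: what is moved stays moved. The work goes in short steps, Python scripts to look and compute and a tool call to move; the robot and the scene stay as the last step left them, time stands still between calls to the robot, and variables do not carry over. Pictures are saved under pics/ and viewed, and the job is handed in when it is done.

Besides the shell and the picture viewer there is one more tool, called after "Request:" by a JSON object that holds its "api" and its "payload". servo_tool: Moves the arm, as the interface text tells. Its arguments: {"type":"object","properties":{"plan":{"type":"array"},"grip_force":{"type":"number"}},"required":["plan"]}

```bash
ls; mkdir -p pics; python3 - <<'E'
from rig import arm
import cv2
s=arm.state();print(s);print(arm.pinch_z)
for n in("scene","top"):
    cv2.imwrite(f"pics/{n}0.png",arm.grab_frame(n));m=arm.camera_model(n);print(m)
E
```

```text
pics
{'clock': 0.0, 'joints': array([ 1.27919448e+00,  1.16445744e-01,  1.44230256e+00, -1.72253313e-05,
        1.58399209e+00, -3.78066948e-02]), 'qd': array([-5.81761858e-06,  1.17840424e-03,  1.83963979e-03, -7.65519580e-04,
       -3.65224225e-04,  6.98450202e-04]), 'joint_torque': array([-1.70627020e-03, -7.21248937e+01, -6.22633839e+01,  7.80397095e-02,
        2.34313501e-02, -5.93679056e-05]), 'tcp_pos': array([0.16949156, 0.65336701, 0.40400903]), 'orientation': array([-3.14044508e+00, -2.61700975e-05,  2.88779726e+00]), 'contact_force': array([-0.70536195,  0.8126016 , -0.19935283]), 'ft_torque': array([-0.00773662,  0.01185213,  0.04863091]), 'opening': 0.9976901722141254}
0.1673
{'intrinsics': array([[380.30307953,   0.        , 278.19142289],
       [  0.        , 380.30307953, 208.47357395],
       [  0.        ,   0.        ,   1.        ]]), 'D': array([0.02099048, 0.        , 0.        , 0.        , 0.        ]), 'world_from_camera': array([[ 0.73710286,  0.42189545, -0.52790492,  0.07009415],
       [-0.67577922,  0.45862209, -0.57705131, -0.5215847 ],
       [-0.00134646,  0.78209335,  0.62315983,  0.6134861 ],
       [ 0.        ,  0.        ,  0.        ,  1.        ]])}
{'intrinsics': array([[545.37575192,   0.        , 280.3345383 ],
       [  0.        , 545.37575192, 211.46969653],
       [  0.        ,   0.        ,   1.        ]]), 'D': array([-0.13236855,  0.        ,  0.        ,  0.        ,  0.        ]), 'world_from_camera': array([[-0.01055323,  0.9941356 , -0.10762451,  0.35588321],
       [-0.99990029, -0.00948153,  0.01046468, -0.01157695],
       [ 0.00938287,  0.10772421,  0.99413654,  1.64646904],
       [ 0.        ,  0.        ,  0.        ,  1.        ]])}
```

View pics/scene0.png

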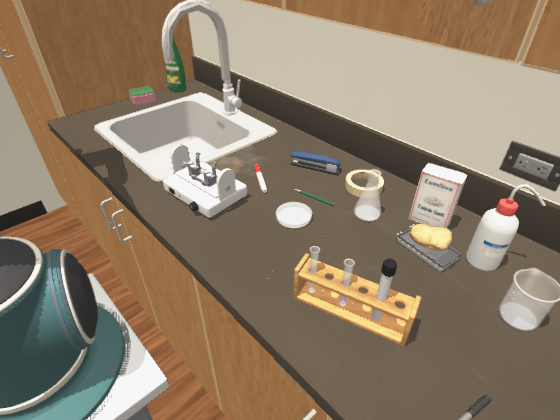

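View pics/top0.png

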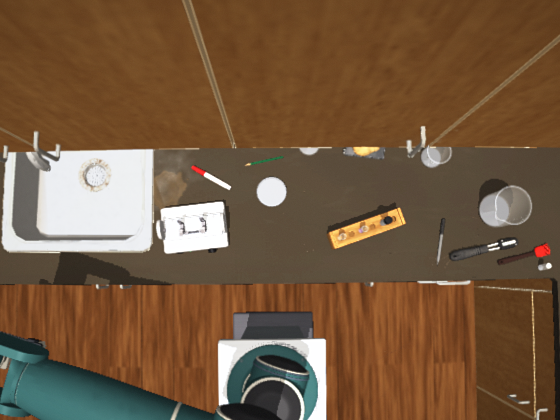

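The scene view shows the mixer near (205,185), the petri dish at (294,214), and the rack at (355,295). The black-capped sample tube stands at (387,275), nearest the rack's -y end. In the top view the mixer is at (195,227), the rack at (367,227) and the cap at (388,220).

```bash
cat > h.py <<'E'
from rig import arm
import numpy as np, cv2
from scipy.optimize import least_squares
from scipy.spatial.transform import Rotation as R
C={n:arm.camera_model(n) for n in("scene","top")}
def proj(n,P):
    m=C[n];P=np.atleast_2d(P);T=np.linalg.inv(m["world_from_camera"])
    c=P@T[:3,:3].T+T[:3,3]; c=c*[1,-1,-1]
    return cv2.projectPoints(c,np.zeros(3),np.zeros(3),m["intrinsics"],m["D"])[0].reshape(-1,2)
def ray(n,px):
    m=C[n];u=cv2.undistortPoints(np.array([[px]],float),m["intrinsics"],m["D"])[0,0]
    T=m["world_from_camera"];d=T[:3,:3]@np.array([u[0],-u[1],-1]);return T[:3,3],d
def atz(n,px,z):
    o,d=ray(n,px);return o+d*(z-o[2])/d[2]
def tri(a,b):
    A=[];B=[]
    for o,d in(a,b):
        d=d/np.linalg.norm(d);M=np.eye(3)-np.outer(d,d);A.append(M);B.append(M@o)
    return np.linalg.solve(sum(A),sum(B))
E
python3 - <<'E'
from h import *
for t in["sample_tube","tube_mid","mixer","clip_seat","cheek_top","tine_top","rack","test_tube_a","petri_dish"]:
    for n in C:
        for r in arm.landmark_of(n,t)[:3]: print(t,n,round(r["p"],2),np.round(r["centre"],1))
print(arm.state()["clock"])
E
```

```text
sample_tube scene 0.84 [376.9 318.8]
sample_tube top 0.51 [374.4 223.4]
tube_mid scene 0.73 [382.4 292.4]
tube_mid scene 0.45 [177.4 141.3]
tube_mid top 0.49 [382.9 227.7]
mixer scene 0.58 [206.1 193.6]
mixer top 0.69 [198.4 230.2]
clip_seat scene 0.95 [199.7 169.9]
clip_seat top 0.62 [192.7 224.8]
cheek_top scene 0.61 [175.6 146.7]
cheek_top top 0.67 [157.7 226.6]
tine_top scene 0.95 [196.6 156.4]
tine_top top 0.85 [179.4 216.2]
rack scene 0.75 [347.5 308.6]
rack top 0.97 [359.2 231.2]
test_tube_a scene 0.79 [306.1 290.7]
test_tube_a scene 0.77 [342.1 303.2]
test_tube_a top 0.62 [354.8 228.5]
test_tube_a top 0.62 [197.7 228.7]
test_tube_a top 0.51 [335.8 236.7]
petri_dish scene 0.9 [294.5 216.9]
petri_dish scene 0.42 [375.4 317.4]
petri_dish top 0.56 [271.2 193.8]
1.0
```

```bash
python3 - <<'E'
import cv2
a=cv2.imread("pics/top0.png");b=cv2.imread("pics/scene0.png")
cv2.imwrite("pics/c1.png",cv2.resize(a[190:260,150:245],None,fx=8,fy=8,interpolation=2))
cv2.imwrite("pics/c2.png",cv2.resize(b[140:215,155:255],None,fx=8,fy=8,interpolation=2))
cv2.imwrite("pics/c3.png",cv2.resize(a[200:255,320:415],None,fx=8,fy=8,interpolation=2))
E
```

```text
(no output)
```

View pics/c1.png

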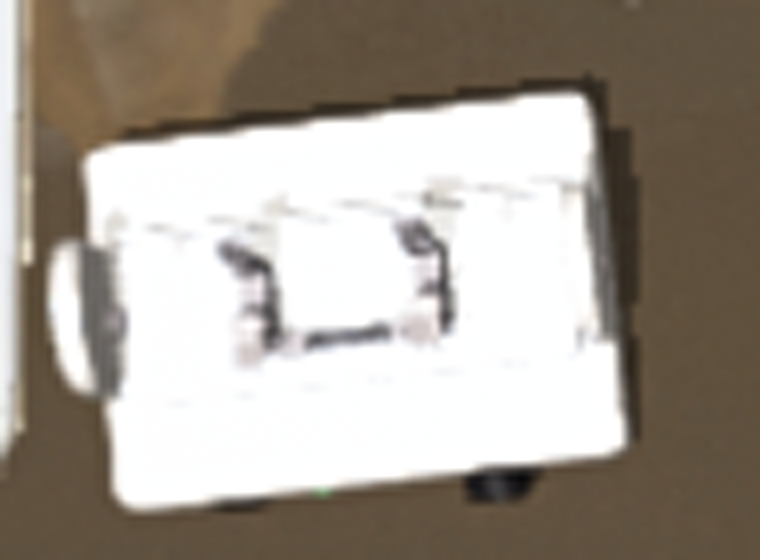

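View pics/c2.png

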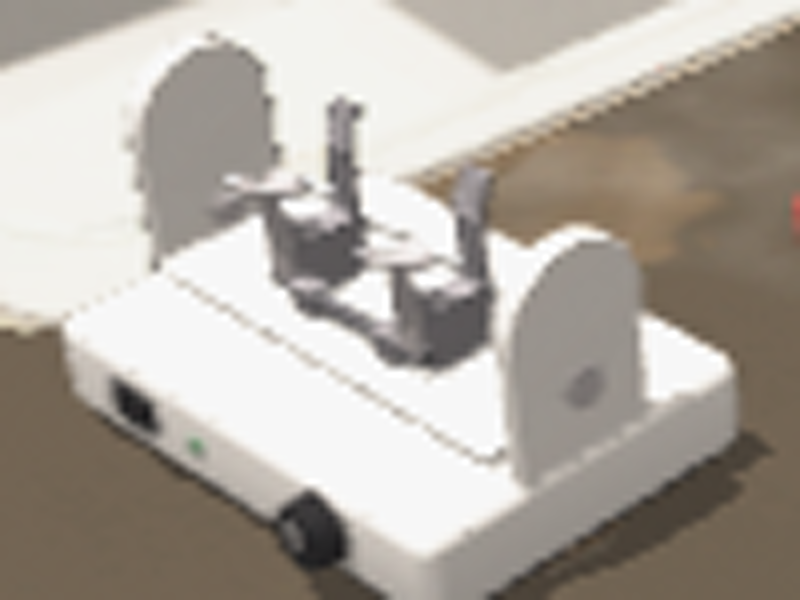

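View pics/c3.png

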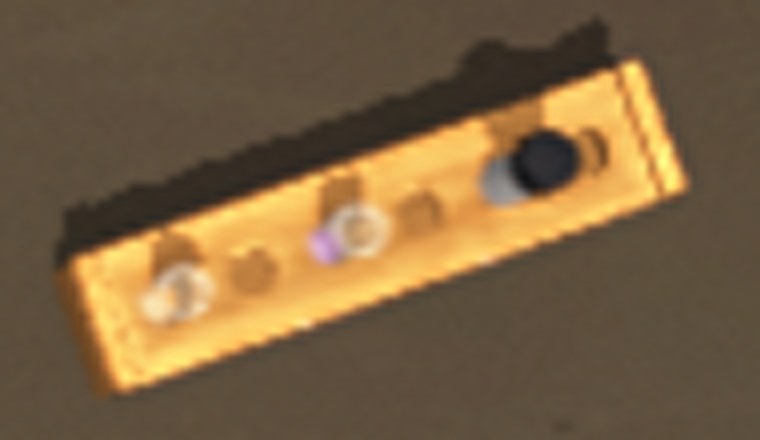

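```bash
cat >> h.py <<'E'
def cp(u,v,x0,y0): return np.array([x0+(u+.5)/8-.5,y0+(v+.5)/8-.5])
E
cat > fit.py <<'E'
from h import *
obs=[]
for (u,v),P in zip([(84,148),(595,91),(630,455),(114,512)],[(68,95,42),(68,-95,42),(-68,-95,42),(-68,95,42)]): obs.append(("top",cp(u,v,150,190),P,2))
t=[("scene",(199.7,169.9),(0,0,82)),("top",(192.7,224.8),(0,0,82)),("scene",(175.6,146.7),(0,91,118)),("top",(157.7,226.6),(0,91,118)),("scene",(196.6,156.4),(19,32,111)),("top",(179.4,216.2),(19,32,111))]
for a in t: obs.append((a[0],np.array(a[1]),a[2],.5))
for (u,v),P in [((345,100),(19,32,111)),((478,170),(19,-32,111)),((208,38),(0,91,118)),((590,228),(0,-91,118)),((438,560),(-68,-95,42)),((735,365),(68,-95,42)),((65,318),(-68,95,42))]: obs.append(("scene",cp(u,v,155,140),P,1))
def pts(p,P): c,s=np.cos(p[2]),np.sin(p[2]);P=np.array(P)/1000.;return np.array([p[0]+c*P[0]-s*P[1],p[1]+s*P[0]+c*P[1],P[2]])
f=lambda p:np.concatenate([(proj(n,pts(p,P))[0]-px)*w for n,px,P,w in obs])
r=least_squares(f,[.47,.25,-.05],loss="soft_l1");print(r.x)
for n,px,P,w in obs: print(n,P,np.round(proj(n,pts(r.x,P))[0]-px,1))
for nn in("top","scene"):
    rr=least_squares(lambda p:np.concatenate([(proj(n,pts(p,P))[0]-px)*w for n,px,P,w in obs if n==nn]),r.x,loss="soft_l1");print(nn,rr.x)
print("seat",pts(r.x,(0,0,82)))
# rack by holes/tubes
ro=[]
for (u,v),P in [((72,258),(25,110,85)),((640,60),(25,-110,85)),((690,185),(-25,-110,85)),((112,392),(-25,110,85)),((545,162),(0,-49,161)),((360,228),(0,16,129)),((185,290),(0,82,129))]: ro.append(("top",cp(u,v,320,200),P,1))
ro+= [("scene",np.array((347.5,308.6)),(0,0,0),.5),("scene",np.array((376.9,318.8)),(0,-49,11),.5),("scene",np.array((342.1,303.2)),(0,16,11),.5),("scene",np.array((306.1,290.7)),(0,82,11),.5),("scene",np.array((389,263.)),(0,-49,161),1)]
g=lambda p:np.concatenate([(proj(n,pts(p,P))[0]-px)*w for n,px,P,w in ro])
q=least_squares(g,[.47,-.25,-.3],loss="soft_l1");print("rack",q.x)
for n,px,P,w in ro: print(n,P,np.round(proj(n,pts(q.x,P))[0]-px,1))
print("tube",pts(q.x,(0,-49,0)),pts(q.x,(0,16,0)),pts(q.x,(0,82,0)))
print("petri",atz("top",(271.2,193.8),.0),atz("scene",(294.5,216.9),0))
E
python3 fit.py
```

```text
[0.48590457 0.22652566 0.10159838]
top (68, 95, 42) [ 0.4 -0.2]
top (68, -95, 42) [-0.1 -0.2]
top (-68, -95, 42) [ 0.2 -0.1]
top (-68, 95, 42) [ 0.8 -0.2]
scene (0, 0, 82) [ 1.6 -1.3]
top (0, 0, 82) [-0.5  1.1]
scene (0, 91, 118) [ 1.8 -2. ]
top (0, 91, 118) [0.7 1.8]
scene (19, 32, 111) [ 1.1 -4.6]
top (19, 32, 111) [-0.6  3.4]
scene (19, 32, 111) [ 0.  -0.3]
scene (19, -32, 111) [-0.4 -0.4]
scene (0, 91, 118) [-3.1  0.4]
scene (0, -91, 118) [-4.5  1.5]
scene (-68, -95, 42) [-2.6 -1.3]
scene (68, -95, 42) [ 0.4 -1.1]
scene (-68, 95, 42) [-2.3 -0.5]
top [0.4855614  0.22736101 0.09932739]
scene [0.48661888 0.22260641 0.12067053]
seat [0.48590457 0.22652566 0.082     ]
rack [ 0.47594242 -0.2787107   0.3236913 ]
top (25, 110, 85) [0.2 0. ]
top (25, -110, 85) [ 0.1 -0. ]
top (-25, -110, 85) [-0.2  0.5]
top (-25, 110, 85) [ 1.  -0.3]
top (0, -49, 161) [ 0.9 -0.3]
top (0, 16, 129) [0.1 0.1]
top (0, 82, 129) [-0.   0.1]
scene (0, 0, 0) [1.  1.9]
scene (0, -49, 11) [-2.9 -1.3]
scene (0, 16, 11) [-0.8  0.4]
scene (0, 82, 11) [ 4.1 -0.2]
scene (0, -49, 161) [-0.7 -1.5]
tube [ 0.49152777 -0.32516602  0.        ] [ 0.47085333 -0.26354161  0.        ] [ 0.44986082 -0.20096914  0.        ]
petri [ 0.58855528 -0.00164229  0.        ] [ 0.59701776 -0.00639659  0.        ]
```

Request:
{"api": "servo_tool", "payload": {"plan": [{"tx":-15,"ty":-13,"tz":0},{"tx":-30,"ty":-25},{"tx":-30,"ty":-25},{"tx":-30,"ty":-25},{"tx":-30,"ty":-25},{"tx":-30,"ty":-25},{"tx":-30,"ty":-25},{"tx":-28,"ty":-29}], "grip_force": 10}}

```text
schema error: expected keys wx, wy, wz, tx, ty, tz, claw
```

Request:
{"api": "servo_tool", "payload": {"plan": [{"wx":0,"wy":0,"wz":0,"tx":-15,"ty":-13,"tz":0,"claw":0.65},{"wx":0,"wy":0,"wz":0,"tx":-30,"ty":-25,"tz":0,"claw":0.65},{"wx":0,"wy":0,"wz":0,"tx":-30,"ty":-25,"tz":0,"claw":0.65},{"wx":0,"wy":0,"wz":0,"tx":-30,"ty":-25,"tz":0,"claw":0.65},{"wx":0,"wy":0,"wz":0,"tx":-30,"ty":-25,"tz":0,"claw":0.65},{"wx":0,"wy":0,"wz":0,"tx":-30,"ty":-25,"tz":0,"claw":0.65},{"wx":0,"wy":0,"wz":0,"tx":-30,"ty":-25,"tz":0,"claw":0.65},{"wx":0,"wy":0,"wz":0,"tx":-28,"ty":-25,"tz":0,"claw":0.65}], "grip_force": 10}}

```text
clock: 1.67
tcp_pos: [0.3389, 0.4137, 0.4049]
orientation: [3.141, 0.0, 2.888]
contact_force: [1.1, 0.5, -0.3]
opening: 0.653
```

```bash
cat >> h.py <<'E'
def cur():
    s=arm.state();return s["tcp_pos"],R.from_euler("xyz",s["orientation"]).as_matrix(),s
def rows(p0,R0,p1,R1,n):
    "equal world steps; print rows"
    w=R.from_matrix(R0.T@R1).as_rotvec()/n
    A=R0.copy();out=[]
    # translation straight in world
    for i in range(n):
        t=A.T@((p1-p0)/n)*1000
        out.append((w,t)); A=A@R.from_rotvec(w).as_matrix()
        print("w",np.round(w,3),"t",np.round(t,1))
def down(yaw): return R.from_euler("xyz",[np.pi,0,yaw]).as_matrix()
E
python3 - <<'E'
from h import *
p,A,s=cur();print(s["joints"])
rows(p,A,np.array([.5,-.05,.404]),down(np.radians(75)),14)
E
```

```text
[ 8.36769415e-01 -1.92368790e-01  1.74103460e+00 -7.87356541e-05
  1.59239019e+00 -4.80329345e-01]
w [ 0.    -0.     0.113] t [-19.5 -29.2   0.1]
w [ 0.    -0.     0.113] t [-22.6 -26.8   0.1]
w [ 0.    -0.     0.113] t [-25.5 -24.1   0.1]
w [ 0.    -0.     0.113] t [-28.  -21.1   0.1]
w [ 0.    -0.     0.113] t [-30.2 -17.8   0.1]
w [ 0.    -0.     0.113] t [-32.  -14.3   0.1]
w [ 0.    -0.     0.113] t [-33.4 -10.6   0.1]
w [ 0.    -0.     0.113] t [-34.4  -6.7   0.1]
w [ 0.    -0.     0.113] t [-34.9  -2.8   0.1]
w [ 0.    -0.     0.113] t [-35.    1.1   0.1]
w [ 0.    -0.     0.113] t [-34.7   5.1   0.1]
w [ 0.    -0.     0.113] t [-33.9   8.9   0.1]
w [ 0.    -0.     0.113] t [-32.7  12.7   0.1]
w [ 0.    -0.     0.113] t [-31.   16.3   0.1]
```

Request:
{"api": "servo_tool", "payload": {"plan": [{"wx":0,"wy":0,"wz":0.113,"tx":-19.5,"ty":-29,"tz":0,"claw":0.65},{"wx":0,"wy":0,"wz":0.113,"tx":-22.5,"ty":-27,"tz":0,"claw":0.65},{"wx":0,"wy":0,"wz":0.113,"tx":-25.5,"ty":-24,"tz":0,"claw":0.65},{"wx":0,"wy":0,"wz":0.113,"tx":-28,"ty":-21,"tz":0,"claw":0.65},{"wx":0,"wy":0,"wz":0.113,"tx":-30,"ty":-18,"tz":0,"claw":0.65},{"wx":0,"wy":0,"wz":0.113,"tx":-32,"ty":-14,"tz":0,"claw":0.65},{"wx":0,"wy":0,"wz":0.113,"tx":-33,"ty":-10.5,"tz":0,"claw":0.65},{"wx":0,"wy":0,"wz":0.113,"tx":-34,"ty":-7,"tz":0,"claw":0.65}]}}

```text
clock: 2.33
tcp_pos: [0.4292, 0.1496, 0.4051]
orientation: [3.141, 0.0, 1.978]
contact_force: [0.6, 0.7, -0.2]
opening: 0.651
```

Request:
{"api": "servo_tool", "payload": {"plan": [{"wx":0,"wy":0,"wz":0.113,"tx":-35,"ty":-3,"tz":0,"claw":0.65},{"wx":0,"wy":0,"wz":0.113,"tx":-35,"ty":1,"tz":0,"claw":0.65},{"wx":0,"wy":0,"wz":0.113,"tx":-34.5,"ty":5,"tz":0,"claw":0.65},{"wx":0,"wy":0,"wz":0.113,"tx":-34,"ty":9,"tz":0,"claw":0.65},{"wx":0,"wy":0,"wz":0.113,"tx":-32.5,"ty":12.5,"tz":0,"claw":0.65},{"wx":0,"wy":0,"wz":0.113,"tx":-31,"ty":16,"tz":0,"claw":0.65}]}}

```text
clock: 2.83
tcp_pos: [0.497, -0.0492, 0.405]
orientation: [3.141, -0.0, 1.3]
contact_force: [0.3, 1.0, 1.2]
opening: 0.65
```

```bash
python3 - <<'E'
from h import *
p,A,s=cur();print(s["clock"],p,s["orientation"],s["joints"])
E
```

```text
2.8333 [ 0.49697991 -0.04921361  0.40499677] [ 3.14098808e+00 -9.10203585e-05  1.29994665e+00] [-1.49789998e-01 -2.73451863e-01  1.80815918e+00  1.73536772e-05
  1.60627419e+00  1.21060329e-01]
```

Request:
{"api": "servo_tool", "payload": {"plan": [{"wx":0,"wy":0.1,"wz":0,"tx":-30,"ty":0,"tz":0,"claw":0.65},{"wx":0,"wy":0.1,"wz":0,"tx":-30,"ty":0,"tz":0,"claw":0.65},{"wx":0,"wy":0.1,"wz":0,"tx":-30,"ty":0,"tz":0,"claw":0.65},{"wx":0,"wy":0.1,"wz":0,"tx":-30,"ty":0,"tz":0,"claw":0.65}]}}

```text
clock: 3.17
tcp_pos: [0.4654, -0.1625, 0.3879]
orientation: [3.138, -0.405, 1.307]
contact_force: [-0.4, 0.6, 0.4]
opening: 0.649
```

```bash
python3 - <<'E'
from h import *
p,A,s=cur();print(s["clock"],p,s["orientation"],s["joints"]);print(A)
E
```

```text
3.1667 [ 0.46537611 -0.16252525  0.38785366] [ 3.13775917 -0.40456149  1.30689588] [-0.47909406 -0.26961644  1.84777967  0.39672388  1.64439415 -0.20108638]
[[ 0.23979102  0.96497921  0.10637385]
 [ 0.88744969 -0.2623027   0.37898592]
 [ 0.39361569  0.00352402 -0.91926834]]
```

```bash
cat > kin.py <<'E'
from h import *
S=[([1.27919448,.116445744,1.44230256,0,1.58399209,-.0378],[.16949156,.65336701,.40400903],[-3.14044508,0,2.88779726]),
([.836769415,-.19236879,1.7410346,0,1.59239,-.480329],[.3389,.4137,.4049],[3.141,0,2.888]),
([-.14979,-.273451863,1.80815918,0,1.60627419,.12106],[.49697991,-.04921361,.40499677],[3.14098808,-.000091,1.29994665]),
([-.47909406,-.26961644,1.84777967,.39672388,1.64439415,-.20108638],[.46537611,-.16252525,.38785366],[3.13775917,-.40456149,1.30689588])]
Rz=lambda a:R.from_euler("z",a).as_matrix();Ry=lambda a:R.from_euler("y",a).as_matrix()
def fk(q,k):
    a1,d1,L1,L2,b,d6=k
    A=Rz(q[0]);p=A@np.array([a1,0,d1]);A=A@Ry(q[1]);p=p+A@[0,0,L1];A=A@Ry(q[2]);p=p+A@[b,0,L2]
    A=A@Rz(s4*q[3])@Ry(q[4]);p=p+A@[0,0,d6];A=A@Rz(s6*q[5]+o6);return p,A
if __name__=="__main__":
  for s4 in(1,-1):
   for s6 in (1,-1):
    for o6 in(np.pi/2,-np.pi/2,0,np.pi):
     e=max(np.linalg.norm(R.from_matrix(fk(q,[0]*6)[1].T@R.from_euler("xyz",o).as_matrix()).as_rotvec()) for q,p,o in S)
     if e<.1: print(s4,s6,o6,e)
E
python3 kin.py
```

```text
1 1 1.5707963267948966 0.00029362242577166836
```

```bash
sed -i 's/^Rz=/s4=s6=1;o6=np.pi\/2\nRz=/; /^if __name__/,$d' kin.py; cat >> kin.py <<'E'
def fitk():
    k0=np.array([.05,.35,.45,.45,0,.1])
    return least_squares(lambda k:np.concatenate([np.concatenate([fk(q,k)[0]-p for q,p,o in S])*1000,(k-k0)*.5]),k0)
K=fitk().x
lo=np.array([-2.83,-.83,.07,-1.14,.01,-2.97]);hi=np.array([2.83,2.19,2.5,4.28,3,2.97])
def ik(p,A,q0):
    def f(q):
        a,B=fk(q,K);return np.concatenate([(a-p)*10,R.from_matrix(B.T@A).as_rotvec()])
    return least_squares(f,np.clip(q0,lo+1e-3,hi-1e-3),bounds=(lo,hi))
E
python3 - <<'E'
from kin import *
r=fitk();print(np.round(r.x,4)); print([np.round((fk(q,r.x)[0]-p)*1000,1) for q,p,o in S])
tz=.12
for dirdeg in(30,45,60,75,90):
  for dist in(.27,.177):
    d=np.radians(dirdeg);z=np.array([np.cos(d),np.sin(d),0]);x=np.array([0,0,1.]);y=np.cross(z,x);A=np.c_[x,y,z]
    p=np.array([.4915,-.325,tz])-dist*z
    s=ik(p,A,[-.8,.3,2,1.5,1.6,0]);print(dirdeg,dist,s.cost<1e-8,np.round(s.x,2),p)
E
```

```text
[-0.1206  0.0789  0.4533  0.7432 -0.0456  0.1816]
[array([24.4, -7.3, -1.9]), array([ 19.4, -16.5,  -0.6]), array([ -4.3, -25.1,   1.2]), array([-0.4, -0.2,  1.2])]
30 0.27 True [-1.39  0.13  2.08  1.36  1.84 -0.67] [ 0.25767314 -0.46        0.12      ]
30 0.177 True [-1.23  0.08  2.14  1.46  1.71 -0.65] [ 0.3382135 -0.4135     0.12     ]
45 0.27 True [-1.31  0.34  1.84  1.25  1.99 -0.68] [ 0.30058117 -0.51591883  0.12      ]
45 0.177 True [-1.18  0.26  1.94  1.33  1.89 -0.66] [ 0.3663421 -0.4501579  0.12     ]
60 0.27 True [-1.22  0.53  1.6   1.16  2.15 -0.67] [ 0.3565     -0.55882686  0.12      ]
60 0.177 True [-1.11  0.42  1.74  1.22  2.05 -0.67] [ 0.403     -0.4782865  0.12     ]
75 0.27 True [-1.11  0.7   1.36  1.08  2.3  -0.68] [ 0.42161886 -0.58579997  0.12      ]
75 0.177 True [-1.03  0.56  1.55  1.11  2.21 -0.7 ] [ 0.44568903 -0.49596887  0.12      ]
90 0.27 True [-1.01  0.85  1.13  1.    2.45 -0.69] [ 0.4915 -0.595   0.12  ]
90 0.177 True [-0.95  0.68  1.38  0.99  2.37 -0.74] [ 0.4915 -0.502   0.12  ]
```

```bash
sed -i 's/a1,d1,L1,L2,b,d6=k/a1,d1,L1,L2,b,d6,c=k/; s/\[a1,0,d1\]/[a1,c,d1]/; s/k0=np.array(\[.05,.35,.45,.45,0,.1\])/k0=np.array([.05,.35,.45,.45,0,.1,.025])/; s/(k-k0)\*.5/(k-k0)*.1/' kin.py
python3 - <<'E'
from kin import *
r=fitk();print(np.round(r.x,4)); print([np.round((fk(q,r.x)[0]-p)*1000,1) for q,p,o in S])
tz=.12
for dirdeg in(45,60,75,90):
  for dist in(.27,.177):
    d=np.radians(dirdeg);z=np.array([np.cos(d),np.sin(d),0]);x=np.array([0,0,1.]);y=np.cross(z,x);A=np.c_[x,y,z]
    p=np.array([.4915,-.325,tz])-dist*z
    s=ik(p,A,[-.8,.3,2,1.5,1.6,0]);print(dirdeg,dist,s.cost<1e-8,np.round(s.x,2),p)
E
```

```text
[1.000e-04 1.380e-01 4.597e-01 6.203e-01 8.170e-02 1.163e-01 2.550e-02]
[array([ 0.,  0., -0.]), array([-0., -0.,  0.]), array([ 0., -0., -0.]), array([ 0., -0., -0.])]
45 0.27 True [-1.26  0.42  1.79  1.27  1.95 -0.7 ] [ 0.30058117 -0.51591883  0.12      ]
45 0.177 True [-1.12  0.37  1.87  1.36  1.83 -0.69] [ 0.3663421 -0.4501579  0.12     ]
60 0.27 True [-1.18  0.57  1.58  1.17  2.11 -0.69] [ 0.3565     -0.55882686  0.12      ]
60 0.177 True [-1.07  0.48  1.7   1.23  2.01 -0.69] [ 0.403     -0.4782865  0.12     ]
75 0.27 True [-1.09  0.7   1.37  1.09  2.27 -0.68] [ 0.42161886 -0.58579997  0.12      ]
75 0.177 True [-1.01  0.59  1.54  1.11  2.18 -0.71] [ 0.44568903 -0.49596887  0.12      ]
90 0.27 True [-1.    0.82  1.19  1.    2.44 -0.7 ] [ 0.4915 -0.595   0.12  ]
90 0.177 True [-0.93  0.68  1.4   0.99  2.35 -0.76] [ 0.4915 -0.502   0.12  ]
```

```bash
cat >> h.py <<'E'
def horiz(deg):
    d=np.radians(deg);z=np.array([np.cos(d),np.sin(d),0]);x=np.array([0,0,1.]);return np.c_[x,np.cross(z,x),z]
E
python3 - <<'E'
from kin import *
p,A,s=cur()
p1=np.array([.357,-.559,.28]);rows(p,A,p1,horiz(60),13)
q=s["joints"]
for i in range(1,14):
    B=A@R.from_rotvec(R.from_matrix(A.T@horiz(60)).as_rotvec()*i/13).as_matrix()
    r=ik(p+(p1-p)*i/13,B,q);print(r.cost<1e-8,np.round((r.x-q)*12,2));q=r.x
print(q)
E
```

```text
w [-0.017  0.089  0.012] t [-32.3  -0.1  -4.8]
w [-0.017  0.089  0.012] t [-31.8   0.4  -7.7]
w [-0.017  0.089  0.012] t [-31.    0.9 -10.5]
w [-0.017  0.089  0.012] t [-29.9   1.5 -13.2]
w [-0.017  0.089  0.012] t [-28.6   2.1 -15.7]
w [-0.017  0.089  0.012] t [-27.    2.7 -18.2]
w [-0.017  0.089  0.012] t [-25.3   3.4 -20.4]
w [-0.017  0.089  0.012] t [-23.3   4.  -22.6]
w [-0.017  0.089  0.012] t [-21.2   4.7 -24.5]
w [-0.017  0.089  0.012] t [-18.8   5.4 -26.2]
w [-0.017  0.089  0.012] t [-16.4   6.1 -27.6]
w [-0.017  0.089  0.012] t [-13.8   6.7 -28.9]
w [-0.017  0.089  0.012] t [-11.1   7.4 -29.9]
True [-0.96  0.23  0.06  0.99  0.19 -0.77]
True [-0.92  0.33 -0.    0.95  0.29 -0.71]
True [-0.87  0.41 -0.07  0.9   0.37 -0.64]
True [-0.81  0.49 -0.13  0.86  0.44 -0.55]
True [-0.75  0.56 -0.19  0.81  0.5  -0.46]
True [-0.69  0.62 -0.25  0.78  0.55 -0.36]
True [-0.63  0.66 -0.3   0.76  0.58 -0.25]
True [-0.58  0.7  -0.36  0.75  0.6  -0.14]
True [-0.53  0.72 -0.4   0.76  0.61 -0.02]
True [-0.48  0.74 -0.45  0.79  0.61  0.1 ]
True [-0.43  0.75 -0.49  0.83  0.6   0.23]
True [-0.39  0.75 -0.53  0.89  0.58  0.37]
True [-0.36  0.75 -0.56  0.96  0.54  0.51]
[-1.18063124  0.37264795  1.54208051  1.31633802  2.18340138 -0.42479891]
```

Request:
{"api": "servo_tool", "payload": {"plan": [{"wx":-0.017,"wy":0.089,"wz":0.012,"tx":-32,"ty":0,"tz":-5,"claw":0.65},{"wx":-0.017,"wy":0.089,"wz":0.012,"tx":-32,"ty":0.5,"tz":-8,"claw":0.65},{"wx":-0.017,"wy":0.089,"wz":0.012,"tx":-31,"ty":1,"tz":-10.5,"claw":0.65},{"wx":-0.017,"wy":0.089,"wz":0.012,"tx":-30,"ty":1.5,"tz":-13,"claw":0.65},{"wx":-0.017,"wy":0.089,"wz":0.012,"tx":-28.5,"ty":2,"tz":-16,"claw":0.65},{"wx":-0.017,"wy":0.089,"wz":0.012,"tx":-27,"ty":2.5,"tz":-18,"claw":0.65},{"wx":-0.017,"wy":0.089,"wz":0.012,"tx":-25.5,"ty":3.5,"tz":-20.5,"claw":0.65}]}}

```text
clock: 3.75
tcp_pos: [0.4065, -0.3768, 0.3302]
orientation: [3.072, -1.029, 1.225]
contact_force: [0.4, 0.2, -0.2]
opening: 0.652
```

Request:
{"api": "servo_tool", "payload": {"plan": [{"wx":-0.017,"wy":0.089,"wz":0.012,"tx":-23,"ty":4,"tz":-22.5,"claw":0.65},{"wx":-0.017,"wy":0.089,"wz":0.012,"tx":-21,"ty":4.5,"tz":-24.5,"claw":0.65},{"wx":-0.017,"wy":0.089,"wz":0.012,"tx":-19,"ty":5.5,"tz":-26,"claw":0.65},{"wx":-0.017,"wy":0.089,"wz":0.012,"tx":-16.5,"ty":6,"tz":-27.5,"claw":0.65},{"wx":-0.017,"wy":0.089,"wz":0.012,"tx":-14,"ty":6.5,"tz":-29,"claw":0.65},{"wx":-0.017,"wy":0.089,"wz":0.012,"tx":-11,"ty":7.5,"tz":-30,"claw":0.65},{"wx":0,"wy":0,"wz":0,"tx":0,"ty":0,"tz":0,"claw":0.65}]}}

```text
clock: 4.33
tcp_pos: [0.3551, -0.562, 0.2779]
orientation: [-1.556, -1.56, -0.54]
contact_force: [0.1, 0.3, -0.2]
opening: 0.653
```

```bash
python3 - <<'E'
from h import *
p,A,s=cur();print(p,s["joints"])
rows(p,A,np.array([.3565,-.559,.12]),horiz(60),6)
for n in C: cv2.imwrite(f"pics/{n}1.png",arm.grab_frame(n))
E
```

```text
[ 0.35510515 -0.56196355  0.27790869] [-1.18469108  0.37804228  1.53876743  1.31356549  2.1857066  -0.41732958]
w [ 0.    -0.    -0.002] t [-26.3   0.2   0.5]
w [ 0.    -0.    -0.002] t [-26.3   0.2   0.5]
w [ 0.    -0.    -0.002] t [-26.3   0.1   0.5]
w [ 0.    -0.    -0.002] t [-26.3   0.1   0.5]
w [ 0.    -0.    -0.002] t [-26.3   0.    0.5]
w [ 0.    -0.    -0.002] t [-26.3   0.    0.5]
```

View pics/top1.png

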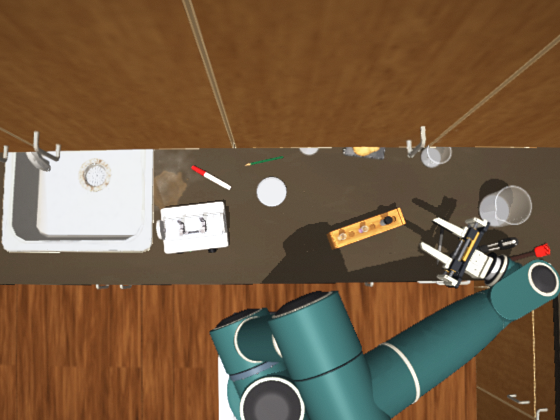

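View pics/scene1.png

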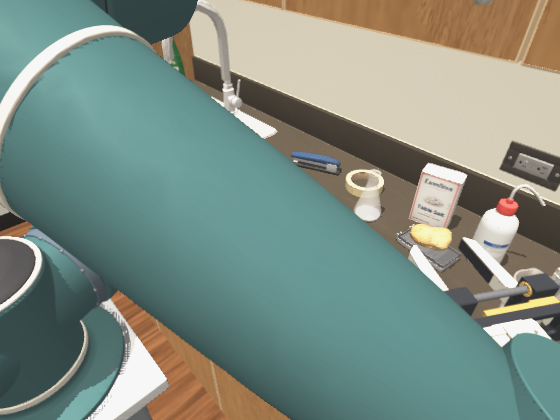

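```bash
python3 - <<'E'
from kin import *
p,A,s=cur()
B=horiz(60)@R.from_rotvec([0,-.175,0]).as_matrix();z=B[:,2]
tp=np.array([.4915,-.325,.118])
pa=tp-.267*z;pb=tp-.177*z
print(pa,pb);rows(p,A,pa,B,5);print();rows(pa,B,pb,B,4)
for P in(pa,pb): r=ik(P,B,s["joints"]);print(r.cost<1e-8,r.x)
E
```

```text
[ 0.36003901 -0.55269712  0.16448687] [ 0.4043517  -0.47594528  0.14881714]
w [-0.001 -0.033 -0.002] t [-23.1   0.2   1.6]
w [-0.001 -0.033 -0.002] t [-23.1   0.1   2.4]
w [-0.001 -0.033 -0.002] t [-23.    0.1   3.1]
w [-0.001 -0.033 -0.002] t [-22.9   0.    3.9]
w [-0.001 -0.033 -0.002] t [-22.7   0.    4.7]

w [0. 0. 0.] t [-0.   0.  22.5]
w [0. 0. 0.] t [-0.   0.  22.5]
w [0. 0. 0.] t [-0.   0.  22.5]
w [0. 0. 0.] t [-0.   0.  22.5]
True [-1.17142169  0.4710175   1.58748271  1.06756638  2.03014791 -0.66665   ]
True [-1.06573136  0.40853303  1.70584422  1.11664705  1.92282192 -0.67447263]
```

Request:
{"api": "servo_tool", "payload": {"plan": [{"wx":-0.001,"wy":-0.033,"wz":-0.002,"tx":-23,"ty":0.2,"tz":1.6,"claw":0.65},{"wx":-0.001,"wy":-0.033,"wz":-0.002,"tx":-23,"ty":0.1,"tz":2.4,"claw":0.65},{"wx":-0.001,"wy":-0.033,"wz":-0.002,"tx":-23,"ty":0.1,"tz":3,"claw":0.65},{"wx":-0.001,"wy":-0.033,"wz":-0.002,"tx":-23,"ty":0,"tz":4,"claw":0.65},{"wx":-0.001,"wy":-0.033,"wz":-0.002,"tx":-22.7,"ty":0,"tz":4.7,"claw":0.65},{"wx":0,"wy":0,"wz":0,"tx":0,"ty":0,"tz":0,"claw":0.65}]}}

```text
clock: 4.93
tcp_pos: [0.3611, -0.5502, 0.1629]
orientation: [3.136, -1.396, 1.053]
contact_force: [-0.4, 0.4, -0.3]
opening: 0.654
```

```bash
python3 - <<'E'
from h import *
p,A,s=cur();print(p,s["contact_force"])
B=horiz(60)@R.from_rotvec([0,-.175,0]).as_matrix();z=B[:,2]
tp=np.array([.4915,-.325,.118]);pb=tp-.177*z
rows(p,A,pb,B,4)
# project pads midpoint path in top image
im=arm.grab_frame("top");
for t in(.1673,.186,.267):
    u=proj("top",p+t*A[:,2])[0];cv2.circle(im,tuple(np.int32(u)),1,(0,255,0),-1)
cv2.imwrite("pics/t2.png",cv2.resize(im[180:300,320:540],None,fx=3.6,fy=3.6,interpolation=2))
E
```

```text
[ 0.36108044 -0.55019302  0.16293199] [-0.4365528   0.44042689 -0.2890591 ]
w [-0. -0.  0.] t [ 0.3  0.1 21.8]
w [-0. -0.  0.] t [ 0.3  0.1 21.8]
w [-0. -0.  0.] t [ 0.3  0.1 21.8]
w [-0. -0.  0.] t [ 0.3  0.1 21.8]
```

View pics/t2.png

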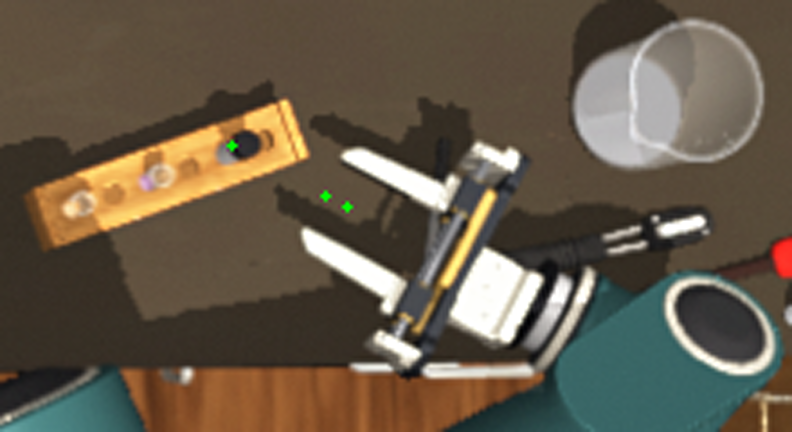

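The green projections of the grasp axis sit midway between the fingertips and land on the sample tube at (232,146) in the crop. I'll advance and grip.

Request:
{"api": "servo_tool", "payload": {"plan": [{"wx":0,"wy":0,"wz":0,"tx":0,"ty":0,"tz":22,"claw":0.65},{"wx":0,"wy":0,"wz":0,"tx":0.5,"ty":0,"tz":22,"claw":0.65},{"wx":0,"wy":0,"wz":0,"tx":0.5,"ty":0.2,"tz":22,"claw":0.65},{"wx":0,"wy":0,"wz":0,"tx":0.2,"ty":0.2,"tz":21,"claw":0.65},{"wx":0,"wy":0,"wz":0,"tx":0,"ty":0,"tz":0,"claw":0.35},{"wx":0,"wy":0,"wz":0,"tx":0,"ty":0,"tz":0,"claw":0.1},{"wx":0,"wy":0,"wz":0,"tx":0,"ty":0,"tz":0,"claw":0.1},{"wx":0,"wy":0,"wz":0,"tx":0,"ty":0,"tz":0,"claw":0.1}], "grip_force": 20}}

```text
clock: 5.65
tcp_pos: [0.404, -0.4786, 0.1533]
orientation: [3.11, -1.397, 1.077]
contact_force: [0.2, -0.2, -0.3]
opening: 0.411
```

Request:
{"api": "servo_tool", "payload": {"plan": [{"wx":0,"wy":0,"wz":0,"tx":0,"ty":0,"tz":0,"claw":0.1},{"wx":0,"wy":0,"wz":0,"tx":0,"ty":0,"tz":0,"claw":0.1}]}}

```text
clock: 5.82
tcp_pos: [0.4038, -0.4784, 0.1524]
orientation: [3.117, -1.398, 1.07]
contact_force: [0.7, 0.3, 0.4]
opening: 0.266
```

```bash
python3 - <<'E'
from h import *
p,A,s=cur();print(p,s["contact_force"],s["opening"]*93,p+.177*A[:,2])
print("up in tool",A.T@[0,0,1])
im=arm.grab_frame("top")
cv2.imwrite("pics/t3.png",cv2.resize(im[180:300,320:540],None,fx=3.6,fy=3.6,interpolation=2))
E
```

```text
[ 0.40383941 -0.47843812  0.15235061] [0.66289766 0.29837111 0.40742334] 24.709283320444513 [ 0.49136854 -0.32764425  0.12187341]
up in tool [ 0.98505523  0.00420041 -0.17218755]
```

View pics/t3.png

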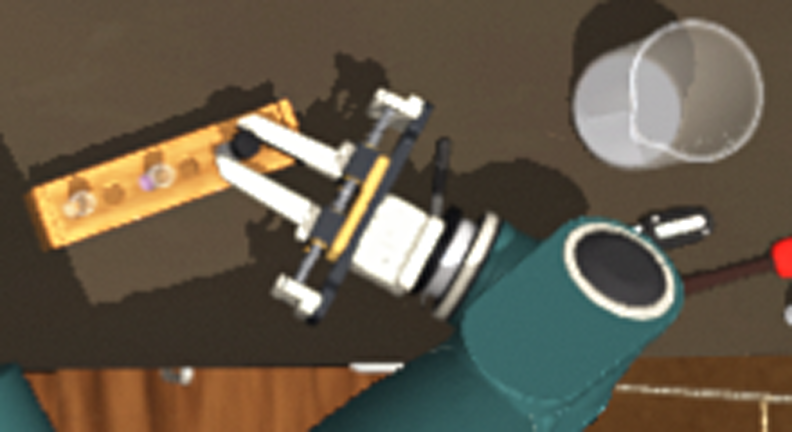

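The fingers are closing on both sides of the cap at (243,145). A few more idle rows should let them reach the tube.

Request:
{"api": "servo_tool", "payload": {"plan": [{"wx":0,"wy":0,"wz":0,"tx":0,"ty":0,"tz":0,"claw":0.05},{"wx":0,"wy":0,"wz":0,"tx":0,"ty":0,"tz":0,"claw":0.05},{"wx":0,"wy":0,"wz":0,"tx":0,"ty":0,"tz":0,"claw":0.05},{"wx":0,"wy":0,"wz":0,"tx":0,"ty":0,"tz":0,"claw":0.05}]}}

```text
clock: 6.2
tcp_pos: [0.4041, -0.478, 0.1521]
orientation: [3.119, -1.398, 1.069]
contact_force: [-0.2, -0.5, 0.4]
opening: 0.186
```

```bash
python3 - <<'E'
from h import *
p,A,s=cur();print(p,s["contact_force"],s["opening"]*93,p+.177*A[:,2])
rows(p,A,p+[0,0,.1],A,4)
E
```

```text
[ 0.40407748 -0.47797779  0.15205695] [-0.16532609 -0.50585707  0.37887828] 17.27403150084525 [ 0.49152006 -0.32712893  0.12160344]
w [0. 0. 0.] t [24.6  0.1 -4.3]
w [0. 0. 0.] t [24.6  0.1 -4.3]
w [0. 0. 0.] t [24.6  0.1 -4.3]
w [0. 0. 0.] t [24.6  0.1 -4.3]
```

Request:
{"api": "servo_tool", "payload": {"plan": [{"wx":0,"wy":0,"wz":0,"tx":9.8,"ty":0,"tz":-1.7,"claw":0.05},{"wx":0,"wy":0,"wz":0,"tx":19.7,"ty":0,"tz":-3.4,"claw":0.05},{"wx":0,"wy":0,"wz":0,"tx":19.7,"ty":0,"tz":-3.4,"claw":0.05},{"wx":0,"wy":0,"wz":0,"tx":19.7,"ty":0,"tz":-3.4,"claw":0.05},{"wx":0,"wy":0,"wz":0,"tx":19.7,"ty":0,"tz":-3.4,"claw":0.05},{"wx":0,"wy":0,"wz":0,"tx":19.7,"ty":0,"tz":-3.4,"claw":0.05},{"wx":0,"wy":0,"wz":0,"tx":19.7,"ty":0,"tz":-3.4,"claw":0.05}]}}

```text
clock: 6.78
tcp_pos: [0.4037, -0.4772, 0.2837]
orientation: [3.117, -1.397, 1.07]
contact_force: [-0.4, 0.1, -0.2]
opening: 0.186
```

```bash
python3 - <<'E'
from h import *
p,A,s=cur();print(p,s["contact_force"],s["opening"]*93,s["joints"])
for n in C: cv2.imwrite(f"pics/{n}4.png",arm.grab_frame(n))
E
```

```text
[ 0.40371266 -0.47723261  0.28370355] [-0.37857617  0.080662   -0.21036335] 17.3126295459079 [-1.06765338  0.24665644  1.65704714  1.19876433  2.00905249 -0.46925403]
```

View pics/scene4.png

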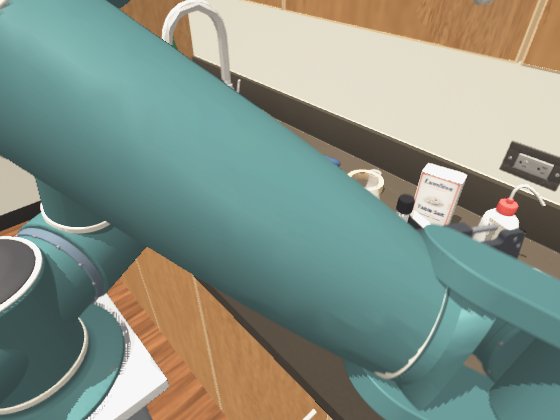

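View pics/top4.png

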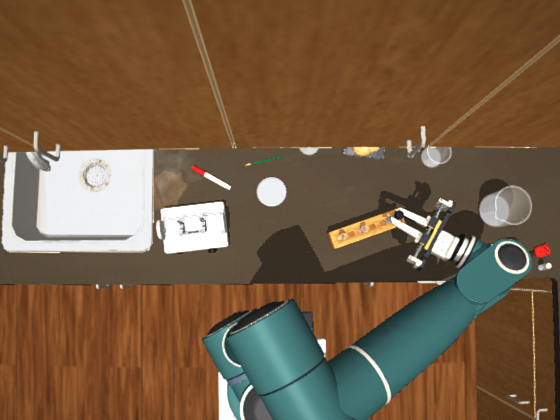

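```bash
cat >> h.py <<'E'
def layrot(psi,tilt): # cap dir c horizontal at azimuth psi; tool tilt
    c=np.array([np.cos(psi),np.sin(psi),0]);u=np.array([0,0,1.]);y=np.cross(c,u)*1.0
    # tool: z=-u*cos - c*sin(t)   x = c*cos - u*sin
    z=-u*np.cos(tilt)-c*np.sin(tilt);x=c*np.cos(tilt)-u*np.sin(tilt);return np.c_[x,np.cross(z,x),z]
E
python3 - <<'E'
from kin import *
p,A,s=cur()
B=layrot(np.radians(95.8),.173);print(np.linalg.det(B),B@[.985,0,-.172])
g=np.array([.426,.026,.23]);p1=g-.178*B[:,2]
pm=p+[0,0,.08]
q=s["joints"]
n=16
rows(pm,A,p1,B,n)
for i in range(0,n+1):
    M=A@R.from_rotvec(R.from_matrix(A.T@B).as_rotvec()*i/n).as_matrix();P=pm+(p1-pm)*i/n
    r=ik(P,M,q);c=M@[.985,.004,-.172];gg=P+.178*M[:,2];print(i,r.cost<1e-8,np.round((r.x-q)*12,2),"bot",np.round(gg-.11*c,2),"cap",np.round(gg+.04*c,2));q=r.x
print(q,p1)
E
```

```text
1.0000000000000004 [-1.01046645e-01  9.94785686e-01 -1.23743443e-04]
w [ 0.025 -0.094 -0.035] t [  7.7 -15.7  28.6]
w [ 0.025 -0.094 -0.035] t [ 10.9 -14.6  28.1]
w [ 0.025 -0.094 -0.035] t [ 14.  -13.5  27.3]
w [ 0.025 -0.094 -0.035] t [ 17.  -12.3  26.1]
w [ 0.025 -0.094 -0.035] t [ 19.8 -11.   24.7]
w [ 0.025 -0.094 -0.035] t [22.4 -9.6 23. ]
w [ 0.025 -0.094 -0.035] t [24.8 -8.2 21. ]
w [ 0.025 -0.094 -0.035] t [26.9 -6.8 18.7]
w [ 0.025 -0.094 -0.035] t [28.8 -5.4 16.2]
w [ 0.025 -0.094 -0.035] t [30.4 -4.  13.6]
w [ 0.025 -0.094 -0.035] t [31.6 -2.6 10.7]
w [ 0.025 -0.094 -0.035] t [32.6 -1.2  7.7]
w [ 0.025 -0.094 -0.035] t [33.2  0.1  4.6]
w [ 0.025 -0.094 -0.035] t [33.4  1.3  1.5]
w [ 0.025 -0.094 -0.035] t [33.4  2.5 -1.7]
w [ 0.025 -0.094 -0.035] t [32.9  3.6 -4.9]
0 True [-0.   -0.82 -0.71  0.71  0.51  1.61] bot [ 0.49 -0.33  0.23] cap [ 0.49 -0.33  0.38]
1 True [ 0.38 -0.78  0.6  -1.08 -0.41 -0.67] bot [ 0.49 -0.3   0.21] cap [ 0.49 -0.29  0.36]
2 True [ 0.43 -0.78  0.57 -1.03 -0.47 -0.54] bot [ 0.48 -0.29  0.2 ] cap [ 0.48 -0.26  0.35]
3 True [ 0.49 -0.79  0.54 -0.98 -
[... 672 characters left out ...]
44 -0.17  0.17] cap [ 0.45 -0.04  0.25]
11 True [ 1.14 -0.39  0.14 -1.15 -0.3   0.66] bot [ 0.44 -0.16  0.17] cap [ 0.44 -0.02  0.24]
12 True [ 1.21 -0.27  0.07 -1.2  -0.19  0.75] bot [ 0.44 -0.14  0.18] cap [ 0.44 -0.    0.24]
13 True [ 1.27 -0.14  0.01 -1.23 -0.06  0.82] bot [ 0.44 -0.13  0.19] cap [0.43 0.02 0.23]
14 True [ 1.29 -0.   -0.06 -1.24  0.08  0.84] bot [ 0.43 -0.11  0.2 ] cap [0.43 0.03 0.23]
15 True [ 1.29  0.13 -0.13 -1.21  0.23  0.82] bot [ 0.44 -0.1   0.22] cap [0.43 0.05 0.23]
16 True [ 1.25  0.26 -0.2  -1.16  0.37  0.76] bot [ 0.44 -0.08  0.23] cap [0.42 0.07 0.23]
[ 0.11991453 -0.44481982  1.93742441 -0.17353346  1.65103495  0.00491896] [0.42290357 0.05648377 0.40534296]
```

Request:
{"api": "servo_tool", "payload": {"plan": [{"wx":0,"wy":0,"wz":0,"tx":26,"ty":0,"tz":-4.6,"claw":0.05},{"wx":0,"wy":0,"wz":0,"tx":27,"ty":0,"tz":-4.6,"claw":0.05},{"wx":0,"wy":0,"wz":0,"tx":26,"ty":0,"tz":-4.6,"claw":0.05},{"wx":0.025,"wy":-0.094,"wz":-0.035,"tx":8,"ty":-15.5,"tz":28.5,"claw":0.05},{"wx":0.025,"wy":-0.094,"wz":-0.035,"tx":11,"ty":-14.5,"tz":28,"claw":0.05},{"wx":0.025,"wy":-0.094,"wz":-0.035,"tx":14,"ty":-13.5,"tz":27,"claw":0.05},{"wx":0.025,"wy":-0.094,"wz":-0.035,"tx":17,"ty":-12.5,"tz":26,"claw":0.05},{"wx":0.025,"wy":-0.094,"wz":-0.035,"tx":20,"ty":-11,"tz":24.5,"claw":0.05}]}}

```text
clock: 7.55
tcp_pos: [0.4089, -0.3096, 0.3756]
orientation: [2.958, -0.902, 1.376]
contact_force: [2.2, -0.2, -0.4]
opening: 0.188
```

Request:
{"api": "servo_tool", "payload": {"plan": [{"wx":0.025,"wy":-0.094,"wz":-0.035,"tx":22.5,"ty":-9.5,"tz":23,"claw":0.05},{"wx":0.025,"wy":-0.094,"wz":-0.035,"tx":25,"ty":-8,"tz":21,"claw":0.05},{"wx":0.025,"wy":-0.094,"wz":-0.035,"tx":27,"ty":-7,"tz":18.5,"claw":0.05},{"wx":0.025,"wy":-0.094,"wz":-0.035,"tx":29,"ty":-5.5,"tz":16,"claw":0.05},{"wx":0.025,"wy":-0.094,"wz":-0.035,"tx":30.5,"ty":-4,"tz":13.5,"claw":0.05},{"wx":0.025,"wy":-0.094,"wz":-0.035,"tx":31.5,"ty":-2.5,"tz":10.5,"claw":0.05},{"wx":0.025,"wy":-0.094,"wz":-0.035,"tx":32.5,"ty":-1,"tz":7.5,"claw":0.05},{"wx":0.025,"wy":-0.094,"wz":-0.035,"tx":33,"ty":0,"tz":4.5,"claw":0.05}]}}

```text
clock: 8.22
tcp_pos: [0.4191, -0.0429, 0.3991]
orientation: [3.061, -0.118, 1.576]
contact_force: [-0.1, -0.2, -0.9]
opening: 0.188
```

Request:
{"api": "servo_tool", "payload": {"plan": [{"wx":0.025,"wy":-0.094,"wz":-0.035,"tx":33.5,"ty":1.5,"tz":1.5,"claw":0.05},{"wx":0.025,"wy":-0.094,"wz":-0.035,"tx":33.5,"ty":2.5,"tz":-1.5,"claw":0.05},{"wx":0.025,"wy":-0.094,"wz":-0.035,"tx":33,"ty":3.5,"tz":-5,"claw":0.05},{"wx":0,"wy":0,"wz":0,"tx":0,"ty":0,"tz":0,"claw":0.05},{"wx":0,"wy":0,"wz":0,"tx":0,"ty":0,"tz":0,"claw":0.05}]}}

```text
clock: 8.63
tcp_pos: [0.4235, 0.0581, 0.4066]
orientation: [3.14, 0.163, 1.674]
contact_force: [0.1, -0.3, -1.5]
opening: 0.183
```

```bash
python3 - <<'E'
from kin import *
p,A,s=cur();print(p,s["contact_force"],s["opening"]*93)
B=layrot(np.radians(95.8),.173)
g=np.array([.426,.026,.035]);p1=g-.178*B[:,2]
rows(p,A,p1,B,7)
print(A@[.985,.004,-.172])
for n in C: cv2.imwrite(f"pics/{n}5.png",arm.grab_frame(n))
E
```

```text
[0.42353654 0.05810495 0.40661859] [ 0.10798379 -0.34661082 -1.4826134 ] 17.01072792763101
w [ 0.    -0.001  0.   ] t [ 4.3 -0.1 27.7]
w [ 0.    -0.001  0.   ] t [ 4.4 -0.1 27.7]
w [ 0.    -0.001  0.   ] t [ 4.4 -0.1 27.7]
w [ 0.    -0.001  0.   ] t [ 4.4 -0.1 27.7]
w [ 0.    -0.001  0.   ] t [ 4.5 -0.1 27.7]
w [ 0.    -0.001  0.   ] t [ 4.5 -0.1 27.7]
w [ 0.    -0.001  0.   ] t [ 4.6 -0.1 27.7]
[-0.09887555  0.9949609   0.01007182]
```

View pics/scene5.png

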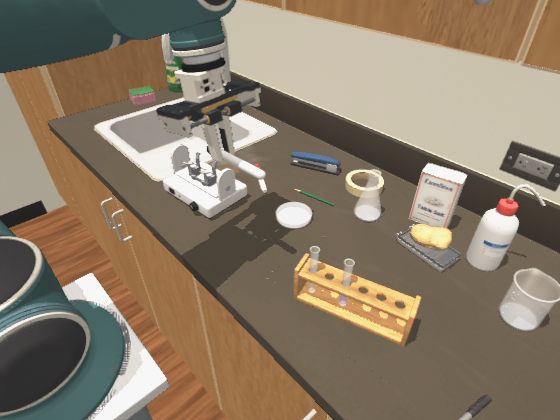

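View pics/top5.png

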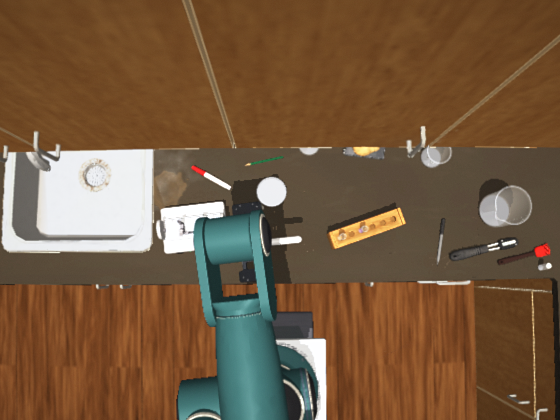

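The scene view shows the tube held level, its bottom end at (258,180), with both test tubes still in the rack at (314,260) and (348,272). Next I descend over the bare worktop, slightly further from the mixer.

Request:
{"api": "servo_tool", "payload": {"plan": [{"wx":0,"wy":0,"wz":0,"tx":1.5,"ty":0,"tz":28,"claw":0.05},{"wx":0,"wy":0,"wz":0,"tx":1.5,"ty":0,"tz":28,"claw":0.05},{"wx":0,"wy":0,"wz":0,"tx":1.5,"ty":0,"tz":28,"claw":0.05},{"wx":0,"wy":0,"wz":0,"tx":1.5,"ty":0,"tz":28,"claw":0.05},{"wx":0,"wy":0,"wz":0,"tx":1.5,"ty":0,"tz":28,"claw":0.05},{"wx":0,"wy":-0.008,"wz":0,"tx":1.5,"ty":0,"tz":28,"claw":0.05},{"wx":0,"wy":0,"wz":0,"tx":1.5,"ty":0,"tz":26,"claw":0.05},{"wx":0,"wy":0,"wz":0,"tx":0,"ty":0,"tz":0,"claw":0.05}]}}

```text
clock: 9.4
tcp_pos: [0.4248, 0.0326, 0.2091]
orientation: [-3.137, 0.17, 1.665]
contact_force: [-1.7, -0.2, -1.0]
opening: 0.187
```

```bash
python3 - <<'E'
from kin import *
p,A,s=cur();print(p,s["contact_force"],s["opening"]*93)
print(p+.178*A[:,2],p+.186*A[:,2],A@[.985,.004,-.172])
a=arm.grab_frame("top");b=arm.grab_frame("scene")
cv2.imwrite("pics/a6.png",cv2.resize(a[190:270,200:320],None,fx=6,fy=6,interpolation=2))
cv2.imwrite("pics/b6.png",cv2.resize(b[130:250,160:300],None,fx=5,fy=5,interpolation=2))
E
```

```text
[0.42484351 0.03261006 0.20914451] [-1.74694236 -0.17809485 -1.03771414] 17.368427552300442
[0.42687748 0.00254471 0.03371379] [0.42696889 0.00119346 0.02582927] [-0.08924169  0.9959182   0.0028037 ]
```

View pics/b6.png

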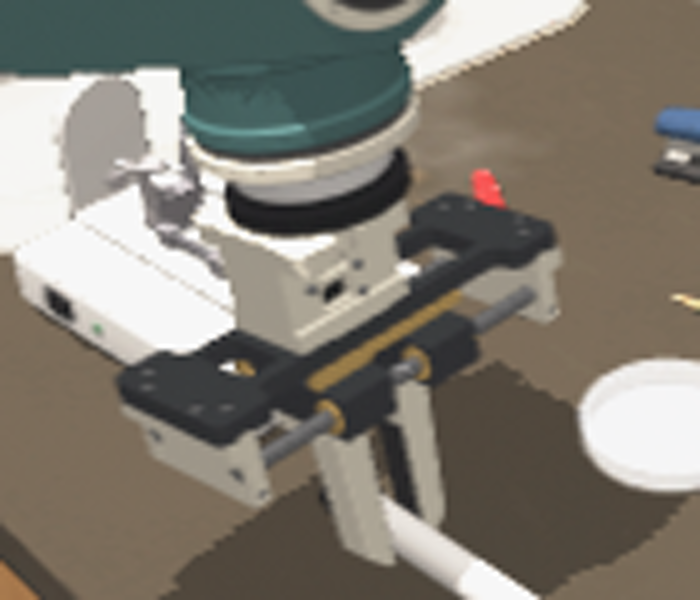

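Request:
{"api": "servo_tool", "payload": {"plan": [{"wx":0,"wy":0,"wz":0,"tx":0.8,"ty":0,"tz":4.9,"claw":0.05},{"wx":0,"wy":0,"wz":0,"tx":0.8,"ty":0,"tz":4.9,"claw":0.05},{"wx":0,"wy":0,"wz":0,"tx":0.8,"ty":0,"tz":4.9,"claw":0.05},{"wx":0,"wy":0,"wz":0,"tx":0.5,"ty":0,"tz":3,"claw":0.05},{"wx":0,"wy":0,"wz":0,"tx":0,"ty":0,"tz":0,"claw":0.05}]}}

```text
clock: 9.92
tcp_pos: [0.4261, 0.0347, 0.1955]
orientation: [3.14, 0.171, 1.668]
contact_force: [-0.2, -0.4, -0.1]
opening: 0.188
```

```bash
python3 - <<'E'
from kin import *
p,A,s=cur();print(p,s["contact_force"],s["opening"]*93)
print(p+.178*A[:,2],p+.186*A[:,2],A@[.985,.004,-.172])
E
```

```text
[0.42612367 0.03473764 0.19554074] [-0.20839967 -0.35185674 -0.08160227] 17.465104653375626
[0.42934824 0.00460362 0.02013965] [0.42949316 0.00324929 0.01225645] [-0.09378541  0.99550292  0.00179636]
```

Request:
{"api": "servo_tool", "payload": {"plan": [{"wx":0,"wy":0,"wz":0,"tx":0.5,"ty":0,"tz":2.5,"claw":0.05},{"wx":0,"wy":0,"wz":0,"tx":0,"ty":0,"tz":2,"claw":0.05},{"wx":0,"wy":0,"wz":0,"tx":0,"ty":0,"tz":0,"claw":0.05},{"wx":0,"wy":0,"wz":0,"tx":0,"ty":0,"tz":0,"claw":0.05}]}}

```text
clock: 10.25
tcp_pos: [0.4263, 0.0344, 0.1915]
orientation: [3.14, 0.171, 1.668]
contact_force: [-0.1, -0.2, 0.3]
opening: 0.188
```

```bash
python3 - <<'E'
from kin import *
p,A,s=cur();print(p,s["contact_force"],s["opening"]*93)
print(p+.178*A[:,2],p+.186*A[:,2],A@[.985,.004,-.172])
E
```

```text
[0.42630706 0.03442434 0.19147118] [-0.07291551 -0.19510232  0.27006528] 17.512413132992517
[0.42961444 0.00429197 0.01607135] [0.42976308 0.0029377  0.00818821] [-0.09370643  0.99551042  0.00176163]
```

Request:
{"api": "servo_tool", "payload": {"plan": [{"wx":0,"wy":0,"wz":0,"tx":0.3,"ty":0,"tz":2,"claw":0.05},{"wx":0,"wy":0,"wz":0,"tx":0.3,"ty":0,"tz":2,"claw":0.05},{"wx":0,"wy":0,"wz":0,"tx":0,"ty":0,"tz":0,"claw":0.05},{"wx":0,"wy":0,"wz":0,"tx":0,"ty":0,"tz":0,"claw":0.05}]}}

```text
clock: 10.58
tcp_pos: [0.4263, 0.0343, 0.1873]
orientation: [3.14, 0.171, 1.668]
contact_force: [-0.8, 0.3, -0.2]
opening: 0.186
```

```bash
python3 - <<'E'
from kin import *
p,A,s=cur();print(p,s["contact_force"],s["opening"]*93)
print(p+.178*A[:,2],p+.186*A[:,2],A@[.985,.004,-.172])
E
```

```text
[0.42629329 0.03431688 0.18730806] [-0.84070274  0.29439839 -0.22051011] 17.321214662188712
[0.42957486 0.00418248 0.01190809] [0.42972235 0.00282813 0.00402495] [-0.09365408  0.99551534  0.00176407]
```

Request:
{"api": "servo_tool", "payload": {"plan": [{"wx":0,"wy":0,"wz":0,"tx":0.1,"ty":0,"tz":0.8,"claw":0.05},{"wx":0,"wy":0,"wz":0,"tx":0,"ty":0,"tz":0,"claw":0.22},{"wx":0,"wy":0,"wz":0,"tx":0,"ty":0,"tz":0,"claw":0.3},{"wx":0,"wy":0,"wz":0,"tx":0,"ty":0,"tz":0,"claw":0.5},{"wx":0,"wy":0,"wz":0,"tx":0,"ty":0,"tz":0,"claw":0.5},{"wx":0,"wy":0,"wz":0,"tx":0,"ty":0,"tz":0,"claw":0.5}]}}

```text
clock: 11.08
tcp_pos: [0.4263, 0.0343, 0.1867]
orientation: [3.139, 0.171, 1.668]
contact_force: [0.0, -0.2, 0.4]
opening: 0.454
```

Request:
{"api": "servo_tool", "payload": {"plan": [{"wx":0,"wy":0,"wz":0,"tx":-2,"ty":0,"tz":-10,"claw":0.5},{"wx":0,"wy":0,"wz":0,"tx":-4,"ty":0,"tz":-20,"claw":0.5},{"wx":0,"wy":0.06,"wz":0,"tx":-5,"ty":0,"tz":-25,"claw":0.5},{"wx":0,"wy":0.06,"wz":0,"tx":-5,"ty":0,"tz":-25,"claw":0.5},{"wx":0,"wy":0.05,"wz":0,"tx":20,"ty":0,"tz":-25,"claw":0.5},{"wx":0,"wy":0,"wz":0,"tx":30,"ty":0,"tz":-5,"claw":0.5},{"wx":0,"wy":0,"wz":0,"tx":30,"ty":0,"tz":0,"claw":0.5},{"wx":0,"wy":0,"wz":0,"tx":0,"ty":0,"tz":0,"claw":0.5}]}}

```text
clock: 11.75
tcp_pos: [0.418, 0.1145, 0.2986]
orientation: [3.138, -0.0, 1.671]
contact_force: [0.3, -0.0, -0.1]
opening: 0.502
```

```bash
python3 - <<'E'
from kin import *
p,A,s=cur();print(p,s["contact_force"],s["opening"]*93,s["orientation"])
a=arm.grab_frame("top");b=arm.grab_frame("scene")
cv2.imwrite("pics/a7r.png",a);cv2.imwrite("pics/b7r.png",b)
cv2.imwrite("pics/a7.png",cv2.resize(a[190:270,220:320],None,fx=8,fy=7,interpolation=2))
cv2.imwrite("pics/b7.png",cv2.resize(b[140:260,180:340],None,fx=5,fy=5,interpolation=2))
for n in C:
  for t in("tube_mid","sample_tube"):
    for r in arm.landmark_of(n,t)[:2]: print(n,t,r["p"],r["centre"],atz(n,r["centre"],.01))
E
```

```text
[0.41799707 0.11445545 0.29857958] [ 0.29730375 -0.00788339 -0.06569033] 46.66612431851357 [ 3.13772524e+00 -2.22515726e-04  1.67084625e+00]
scene tube_mid 0.7 [248.9, 254.0] [ 0.42434373 -0.03804919  0.01      ]
scene sample_tube 0.93 [275.2, 269.2] [ 0.43702564 -0.11076723  0.01      ]
top tube_mid 0.77 [278.7, 247.0] [ 0.42592833 -0.02277045  0.01      ]
top sample_tube 0.8 [304.8, 240.3] [ 0.44522807 -0.10138517  0.01      ]
```

View pics/a7.png

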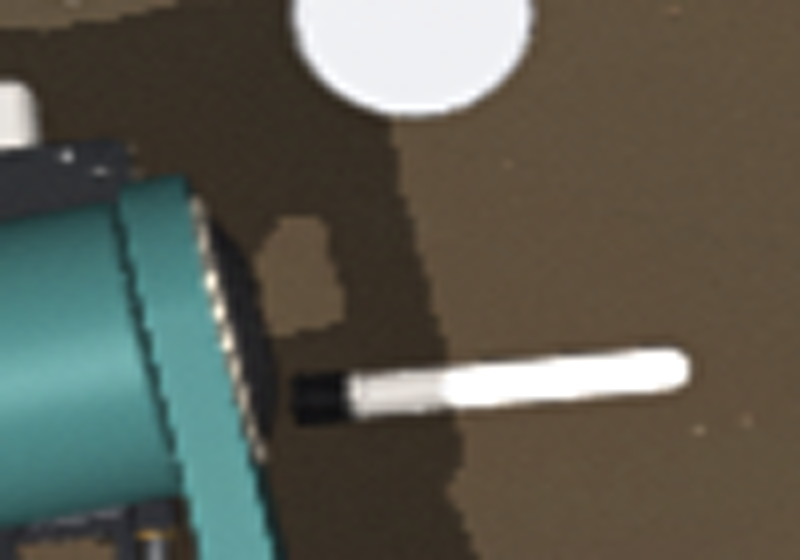

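View pics/b7.png

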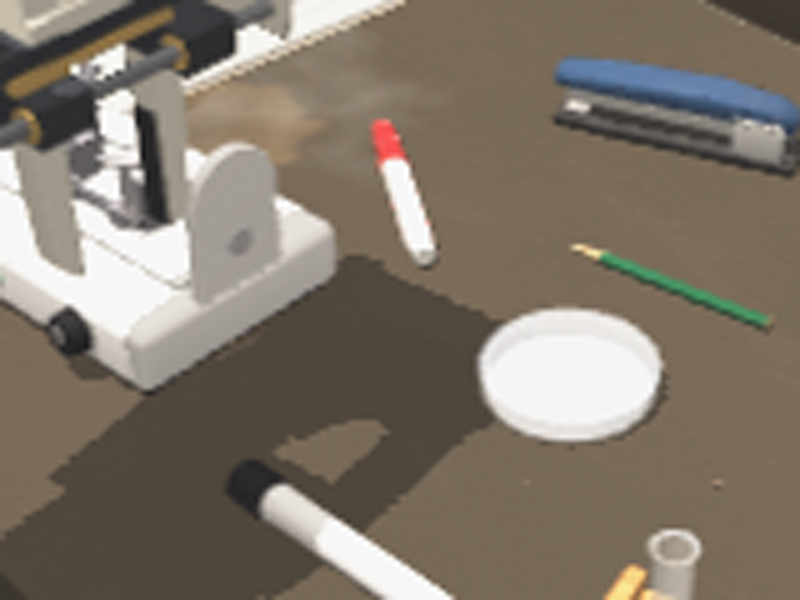

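The tube lies flat on the bare worktop in the top crop: cap end at (293,400), round tip at (690,370). I'll compute its pose and the regrasp from that.

```bash
cat > tube.py <<'E'
from kin import *
f=lambda u,v:(220+(u+.5)/8-.5,190+(v+.5)/7-.5)
c=atz("top",f(293,399),.010);b=atz("top",f(690,370),.009)
mid=(c+b)/2;d=(c-b)/np.linalg.norm(c-b);psi=np.arctan2(d[1],d[0])
E
python3 - <<'E'
from tube import *
print(c,b,np.linalg.norm(c-b),mid,np.degrees(psi))
p,A,s=cur()
B=down(psi)
p1=np.array([mid[0],mid[1],.26]);rows(p,A,p1,B,5)
E
```

```text
[0.42787099 0.04472113 0.01      ] [ 0.43884837 -0.10439131  0.009     ] 0.14951930047457745 [ 0.43335968 -0.02983509  0.0095    ] 94.21041169407748
w [0.    0.    0.005] t [-28.3   0.2   7.4]
w [0.    0.    0.005] t [-28.3   0.3   7.4]
w [0.    0.    0.005] t [-28.3   0.5   7.4]
w [0.    0.    0.005] t [-28.3   0.6   7.4]
w [0.    0.    0.005] t [-28.3   0.7   7.4]
```

Request:
{"api": "servo_tool", "payload": {"plan": [{"wx":0,"wy":0,"wz":0.008,"tx":-28.5,"ty":0.2,"tz":7,"claw":0.5},{"wx":0,"wy":0,"wz":0.008,"tx":-28.5,"ty":0.3,"tz":7,"claw":0.5},{"wx":0,"wy":0,"wz":0,"tx":-28.5,"ty":0.5,"tz":7,"claw":0.5},{"wx":0,"wy":0,"wz":0,"tx":-28.5,"ty":0.6,"tz":7,"claw":0.5},{"wx":0,"wy":0,"wz":0,"tx":-28.5,"ty":0.7,"tz":7,"claw":0.5},{"wx":0,"wy":0,"wz":0,"tx":0,"ty":0,"tz":0,"claw":0.5},{"wx":0,"wy":0,"wz":0,"tx":0,"ty":0,"tz":0,"claw":0.5}]}}

```text
clock: 12.63
tcp_pos: [0.4331, -0.032, 0.2618]
orientation: [3.141, 0.001, 1.649]
contact_force: [-0.1, 0.6, -1.0]
opening: 0.5
```

```bash
python3 - <<'E'
from tube import *
p,A,s=cur();print(p,s["orientation"])
rows(p,A,np.array([.4332,-.0305,.20]),down(np.radians(94.8)),4)
E
```

```text
[ 0.43306864 -0.03201248  0.26175526] [3.14054841e+00 8.91255842e-04 1.64880319e+00]
w [ 0.     0.    -0.001] t [ 0.4  0.  15.4]
w [ 0.     0.    -0.001] t [ 0.4  0.1 15.4]
w [ 0.     0.    -0.001] t [ 0.4  0.1 15.4]
w [ 0.     0.    -0.001] t [ 0.4  0.1 15.4]
```

Request:
{"api": "servo_tool", "payload": {"plan": [{"wx":0,"wy":0,"wz":-0.005,"tx":0.4,"ty":0,"tz":15,"claw":0.5},{"wx":0,"wy":0,"wz":0,"tx":0.4,"ty":0,"tz":20,"claw":0.5},{"wx":0,"wy":0,"wz":0,"tx":0.4,"ty":0.1,"tz":20,"claw":0.5},{"wx":0,"wy":0,"wz":0,"tx":0.3,"ty":0.1,"tz":12,"claw":0.5},{"wx":0,"wy":0,"wz":0,"tx":0,"ty":0,"tz":3,"claw":0.5},{"wx":0,"wy":0,"wz":0,"tx":0,"ty":0,"tz":0,"claw":0.5},{"wx":0,"wy":0,"wz":0,"tx":0,"ty":0,"tz":0,"claw":0.5},{"wx":0,"wy":0,"wz":0,"tx":0,"ty":0,"tz":0,"claw":0.5}]}}

```text
clock: 13.3
tcp_pos: [0.4338, -0.0288, 0.1933]
orientation: [3.138, 0.001, 1.658]
contact_force: [-0.3, 1.1, 0.8]
opening: 0.502
```

```bash
python3 - <<'E'
from tube import *
p,A,s=cur();print(p,s["orientation"],s["contact_force"])
b=arm.grab_frame("scene")
cv2.imwrite("pics/b8.png",cv2.resize(b[140:280,180:340],None,fx=4,fy=4,interpolation=2))
E
```

```text
[ 0.43379211 -0.0288181   0.19329578] [3.13809723e+00 1.42517234e-03 1.65779497e+00] [-0.28721696  1.09731095  0.77161557]
```

View pics/b8.png

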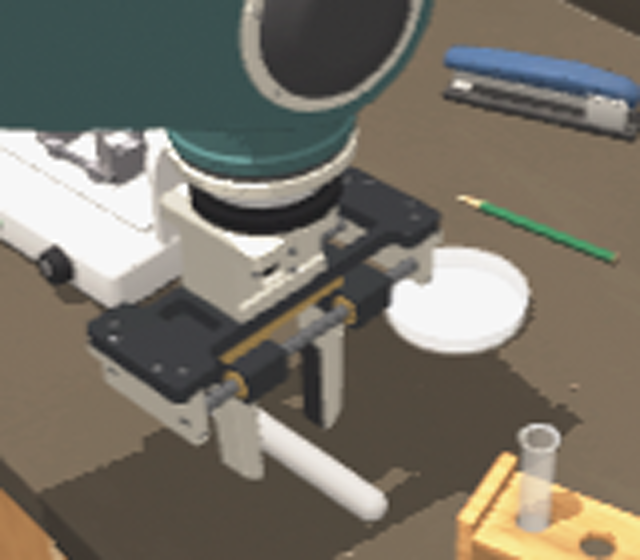

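The fingers straddle the tube at its middle and clear the petri dish. I'll go down the last few mm and close.

Request:
{"api": "servo_tool", "payload": {"plan": [{"wx":0,"wy":0,"wz":0,"tx":0,"ty":0,"tz":2.5,"claw":0.5},{"wx":0,"wy":0,"wz":0,"tx":0,"ty":0,"tz":2,"claw":0.5},{"wx":0,"wy":0,"wz":0,"tx":0,"ty":0,"tz":0,"claw":0.3},{"wx":0,"wy":0,"wz":0,"tx":0,"ty":0,"tz":0,"claw":0.05},{"wx":0,"wy":0,"wz":0,"tx":0,"ty":0,"tz":0,"claw":0.05},{"wx":0,"wy":0,"wz":0,"tx":0,"ty":0,"tz":0,"claw":0.05},{"wx":0,"wy":0,"wz":0,"tx":0,"ty":0,"tz":0,"claw":0.05},{"wx":0,"wy":0,"wz":0,"tx":0,"ty":0,"tz":0,"claw":0.05}], "grip_force": 40}}

```text
clock: 14.02
tcp_pos: [0.4334, -0.0289, 0.1877]
orientation: [3.139, 0.001, 1.658]
contact_force: [0.2, 0.0, 0.5]
opening: 0.179
```

Request:
{"api": "servo_tool", "payload": {"plan": [{"wx":0,"wy":0,"wz":0,"tx":0,"ty":0,"tz":0,"claw":0.05},{"wx":0,"wy":0,"wz":0,"tx":0,"ty":0,"tz":0,"claw":0.05},{"wx":0,"wy":0,"wz":0,"tx":0,"ty":0,"tz":0,"claw":0.05},{"wx":0,"wy":0,"wz":0,"tx":0,"ty":0,"tz":0,"claw":0.05}]}}

```text
clock: 14.35
tcp_pos: [0.4334, -0.0289, 0.1877]
orientation: [3.139, 0.001, 1.658]
contact_force: [1.5, -0.1, 0.1]
opening: 0.183
```

```bash
python3 - <<'E'
from tube import *
p,A,s=cur();print(p,s["orientation"],s["contact_force"],s["opening"]*93)
E
```

```text
[ 0.43343834 -0.02889287  0.18765791] [3.13949613e+00 1.14520262e-03 1.65758481e+00] [ 1.51617508 -0.05041855  0.05797349] 17.057696344326406
```

```bash
python3 - <<'E'
from h import *
import sys
exec(open("fit.py").read().split("# rack")[0].split("f=lambda")[0])
M=np.array([.4859,.2270,.1005])
def draw(n,im,x0,y0,k):
    def pl(P,col,cl=False):
        u=(proj(n,np.array([pts(M,q) for q in P]))-[x0,y0]+.5)*k-.5
        cv2.polylines(im,[np.int32(np.round(u*8))],cl,col,1,cv2.LINE_AA,3)
    for z in(0,42): pl([(68,95,z),(68,-95,z),(-68,-95,z),(-68,95,z)],(0,0,255),True)
    for y in(87,95,-87,-95): pl([(-28,y,50),(-28,y,90)]+[(28*np.cos(t),y,90+28*np.sin(t)) for t in np.linspace(np.pi,0,15)]+[(28,y,50)],(0,160,0))
    for y in(26,38,-26,-38): pl([(9.6,y,50),(9.6,y,96),(17,y,111)],(255,0,0)); pl([(-9.6,y,50),(-9.6,y,80)],(255,0,255))
    pl([(-16,-26,58),(-16,26,58)],(0,255,255)); pl([(-10,-38,91),(-10,-26,91)],(0,200,255)); pl([(-10,38,91),(-10,26,91)],(0,200,255))
    return im
a=cv2.imread("pics/top0.png");b=cv2.imread("pics/scene0.png")
cv2.imwrite("pics/o1.png",draw("top",cv2.resize(a[190:260,150:245],None,fx=8,fy=8,interpolation=2),150,190,8))
cv2.imwrite("pics/o2.png",draw("scene",cv2.resize(b[140:215,155:255],None,fx=8,fy=8,interpolation=2),155,140,8))
E
```

```text
(no output)
```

View pics/o1.png

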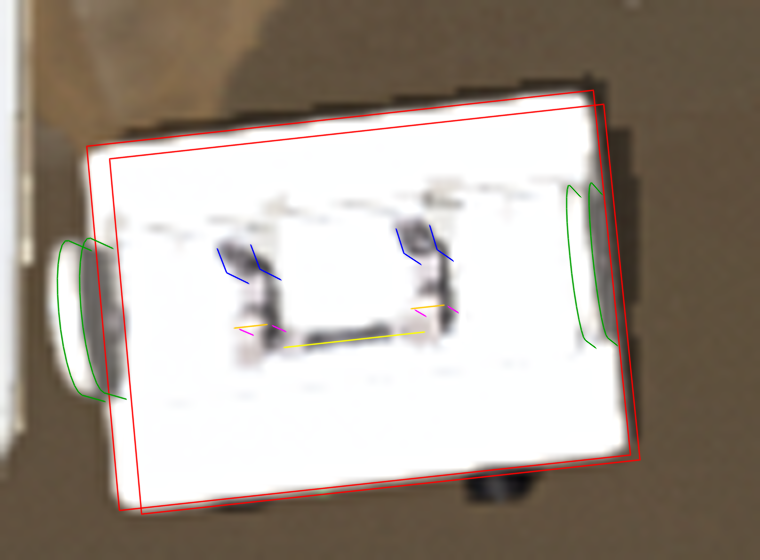

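View pics/o2.png

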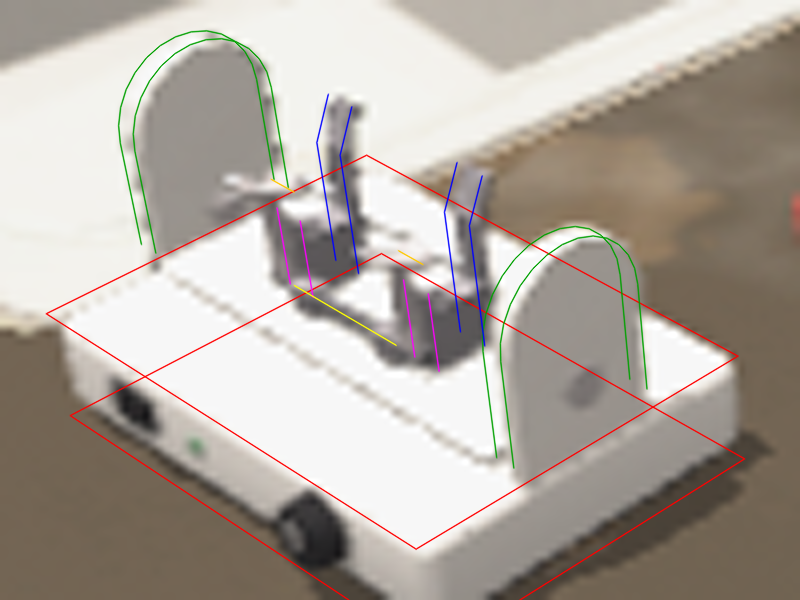

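```bash
python3 - <<'E'
from h import *
d=np.array([np.cos(np.radians(95)),np.sin(np.radians(95)),0]);m=np.array([.4334,-.0295,.0098])
b=cv2.imread("pics/b7r.png");k=10;x0,y0=215,220
im=cv2.resize(b[y0:y0+56,x0:x0+78],None,fx=k,fy=k,interpolation=2)
def ring(s,r,n="scene"):
    e=np.cross(d,[0,0,1]);return proj(n,np.array([m+s*d+r*(np.cos(t)*e+np.sin(t)*np.array([0,0,1])) for t in np.linspace(0,6.28,30)]))
for s,r in((.075,.011),(.053,.011),(.053,.009),(-.066,.009)):
    u=(ring(s,r)-[x0,y0]+.5)*k-.5;cv2.polylines(im,[np.int32(u*8)],True,(0,0,255),1,cv2.LINE_AA,3)
cv2.imwrite("pics/o3.png",im)
a=cv2.imread("pics/a7r.png");x0,y0=225,225
im=cv2.resize(a[y0:y0+40,x0:x0+90],None,fx=8,fy=8,interpolation=2)
for s,r in((.075,.011),(.053,.011),(.053,.009),(-.066,.009)):
    u=(ring(s,r,"top")-[x0,y0]+.5)*8-.5;cv2.polylines(im,[np.int32(u*8)],True,(0,0,255),1,cv2.LINE_AA,3)
cv2.imwrite("pics/o4.png",im)
E
```

```text
(no output)
```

View pics/o3.png

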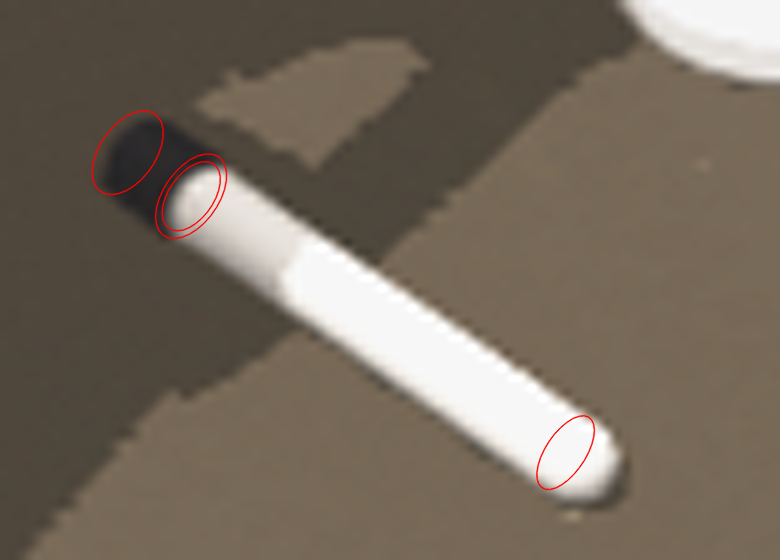

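View pics/o4.png

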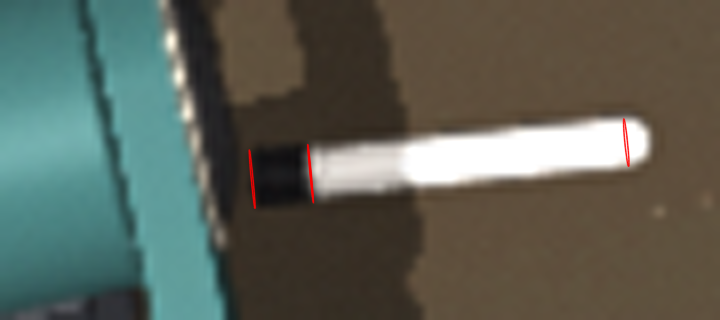

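```bash
python3 - <<'E'
from kin import *
p,A,s=cur()
B=down(np.pi/2+.100)@R.from_rotvec([0,-.015,0]).as_matrix()
pm=p+[0,0,.17];rows(p,A,pm,A,5);print()
p1=np.array([.486,.2265,.36]);rows(pm,A,p1,B,8)
r=ik(p1,B,s["joints"]);print(r.cost<1e-8,r.x,s["joints"])
E
```

```text
w [0. 0. 0.] t [ -0.    0.1 -34. ]
w [0. 0. 0.] t [ -0.    0.1 -34. ]
w [0. 0. 0.] t [ -0.    0.1 -34. ]
w [0. 0. 0.] t [ -0.    0.1 -34. ]
w [0. 0. 0.] t [ -0.    0.1 -34. ]

w [ 0.    -0.002 -0.002] t [31.2  9.3 -0.3]
w [ 0.    -0.002 -0.002] t [31.2  9.4 -0.4]
w [ 0.    -0.002 -0.002] t [31.2  9.4 -0.4]
w [ 0.    -0.002 -0.002] t [31.2  9.5 -0.5]
w [ 0.    -0.002 -0.002] t [31.2  9.5 -0.5]
w [ 0.    -0.002 -0.002] t [31.2  9.6 -0.6]
w [ 0.    -0.002 -0.002] t [31.1  9.6 -0.6]
w [ 0.    -0.002 -0.002] t [31.1  9.7 -0.7]
True [ 0.39166664 -0.17256104  1.79649241 -0.01438358  1.52197986  0.29239955] [-1.25114671e-01 -2.83351752e-01  2.17887810e+00 -7.16620569e-04
  1.24377589e+00 -2.11674942e-01]
```

Request:
{"api": "servo_tool", "payload": {"plan": [{"wx":0,"wy":0,"wz":0,"tx":0,"ty":0,"tz":-20,"claw":0.05},{"wx":0,"wy":0,"wz":0,"tx":0,"ty":0,"tz":-38,"claw":0.05},{"wx":0,"wy":0,"wz":0,"tx":0,"ty":0,"tz":-38,"claw":0.05},{"wx":0,"wy":0,"wz":0,"tx":0,"ty":0,"tz":-38,"claw":0.05},{"wx":0,"wy":0,"wz":0,"tx":0,"ty":0,"tz":-36,"claw":0.05}]}}

```text
clock: 14.77
tcp_pos: [0.4327, -0.0287, 0.3598]
orientation: [3.139, 0.001, 1.658]
contact_force: [0.3, 0.5, 0.1]
opening: 0.182
```

Request:
{"api": "servo_tool", "payload": {"plan": [{"wx":0,"wy":-0.002,"wz":-0.002,"tx":31,"ty":9.5,"tz":0,"claw":0.05},{"wx":0,"wy":-0.002,"wz":-0.002,"tx":31,"ty":9.5,"tz":-0.5,"claw":0.05},{"wx":0,"wy":-0.002,"wz":-0.002,"tx":31,"ty":9.5,"tz":-0.5,"claw":0.05},{"wx":0,"wy":-0.002,"wz":-0.002,"tx":31,"ty":9.5,"tz":-0.5,"claw":0.05},{"wx":0,"wy":-0.002,"wz":-0.002,"tx":31,"ty":9.5,"tz":-0.5,"claw":0.05},{"wx":0,"wy":-0.002,"wz":-0.002,"tx":31,"ty":9.5,"tz":-0.5,"claw":0.05},{"wx":0,"wy":-0.002,"wz":-0.002,"tx":31,"ty":9.5,"tz":-0.5,"claw":0.05},{"wx":0,"wy":-0.002,"wz":-0.002,"tx":31,"ty":9.5,"tz":-0.5,"claw":0.05}]}}

```text
clock: 15.43
tcp_pos: [0.4855, 0.2271, 0.3592]
orientation: [3.14, 0.017, 1.674]
contact_force: [1.6, -0.1, -0.6]
opening: 0.182
```

Request:
{"api": "servo_tool", "payload": {"plan": [{"wx":0,"wy":0,"wz":0,"tx":0,"ty":0,"tz":0,"claw":0.05},{"wx":0,"wy":0,"wz":0,"tx":0,"ty":0,"tz":0,"claw":0.05},{"wx":0,"wy":0,"wz":0,"tx":0,"ty":0,"tz":0,"claw":0.05}]}}

```text
clock: 15.68
tcp_pos: [0.4854, 0.2251, 0.3589]
orientation: [3.14, 0.018, 1.674]
contact_force: [-0.2, 0.0, 0.4]
opening: 0.18
```

```bash
python3 - <<'E'
from kin import *
p,A,s=cur();print(p,s["orientation"],s["contact_force"],s["opening"]*93)
B=down(np.pi/2+.100)@R.from_rotvec([0,-.015,0]).as_matrix()
p1=np.array([.486,.2265,.315]);rows(p,A,p1,B,3)
a=arm.grab_frame("top");b=arm.grab_frame("scene")
cv2.imwrite("pics/b9.png",cv2.resize(b[90:240,140:300],None,fx=4,fy=4,interpolation=2))
cv2.imwrite("pics/a9.png",a)
E
```

```text
[0.48540537 0.22508316 0.35893991] [3.14038615 0.01755612 1.67402626] [-0.23454358  0.02559589  0.35539992] 16.77347385221463
w [0.    0.001 0.001] t [ 0.7  0.2 14.6]
w [0.    0.001 0.001] t [ 0.7  0.2 14.6]
w [0.    0.001 0.001] t [ 0.7  0.2 14.6]
```

View pics/b9.png

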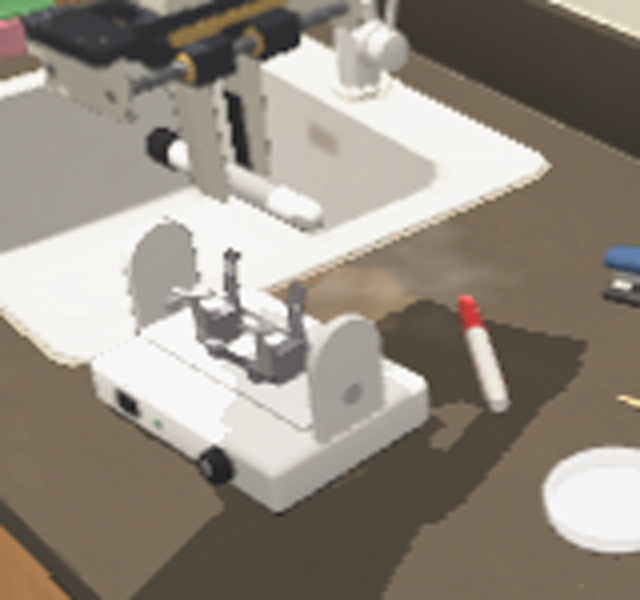

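View pics/a9.png

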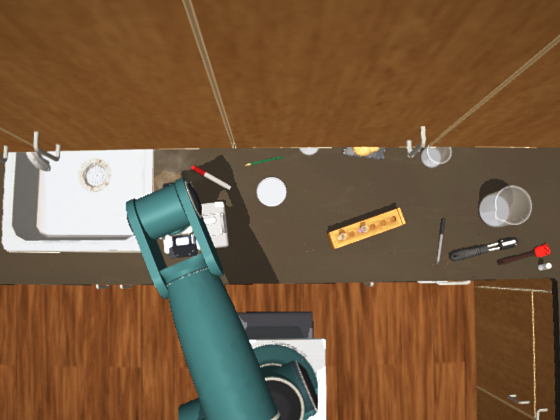

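The scene crop shows the tube level above the mixer: cap at (160,148), tip at (310,215), both cheeks below it. I'll lower it to just above the tines and compare tube with forks in the same picture, so that the camera bias cancels.

Request:
{"api": "servo_tool", "payload": {"plan": [{"wx":0,"wy":0.002,"wz":0.003,"tx":0.7,"ty":0.2,"tz":14,"claw":0.05},{"wx":0,"wy":0,"wz":0,"tx":0.7,"ty":0.2,"tz":14,"claw":0.05},{"wx":0,"wy":0,"wz":0,"tx":0.7,"ty":0.2,"tz":12,"claw":0.05},{"wx":0,"wy":0,"wz":0,"tx":0,"ty":0,"tz":0,"claw":0.05},{"wx":0,"wy":0,"wz":0,"tx":0,"ty":0,"tz":0,"claw":0.05},{"wx":0,"wy":0,"wz":0,"tx":0,"ty":0,"tz":0,"claw":0.05}]}}

```text
clock: 16.28
tcp_pos: [0.4861, 0.2268, 0.3193]
orientation: [3.14, 0.015, 1.67]
contact_force: [-0.7, -0.1, -0.6]
opening: 0.182
```

```bash
cat > ov.py <<'E'
from h import *
exec(open("fit.py").read().split("f=lambda")[0])
def draw(n,im,x0,y0,k,M,tub=None,sh=(0,0)):
    def pl(P,col,cl=False,raw=False):
        u=(proj(n,np.array(P if raw else [pts(M,q) for q in P]))+sh-[x0,y0]+.5)*k-.5
        cv2.polylines(im,[np.int32(np.round(u*8))],cl,col,1,cv2.LINE_AA,3)
    for z in(0,42): pl([(68,95,z),(68,-95,z),(-68,-95,z),(-68,95,z)],(0,0,255),True)
    for y in(87,-95): pl([(-28,y,50),(-28,y,90)]+[(28*np.cos(t),y,90+28*np.sin(t)) for t in np.linspace(np.pi,0,15)]+[(28,y,50)],(0,160,0))
    for y in(26,38,-26,-38): pl([(9.6,y,80),(9.6,y,96),(17,y,111)],(255,0,0))
    pl([(-16,-26,58),(-16,26,58)],(0,255,255)); pl([(-10,-38,91),(-10,-26,91)],(0,200,255)); pl([(-10,38,91),(-10,26,91)],(0,200,255))
    if tub is not None:
        m,d=tub;e=np.cross(d,[0,0,1]);e/=np.linalg.norm(e);f=np.cross(e,d)
        for s,r in((.075,.011),(.053,.011),(-.066,.009)):
            pl([m+s*d+r*(np.cos(t)*e+np.sin(t)*f) for t in np.linspace(0,6.28,30)],(0,0,255),True,True)
    return im
E
python3 - <<'E'
from ov import *
p,A,s=cur();print(p,s["orientation"],s["contact_force"])
b=arm.grab_frame("scene");cv2.imwrite("pics/b10r.png",b)
M=(.486,.2265,.1)
d=A@R.from_rotvec([0,.015,0]).as_matrix()@[1,0,0];m=p+.178*A[:,2]-.001*A[:,0]
for i,sh in enumerate([(0,0),(1.1,.8)]):
    im=cv2.resize(b[120:215,155:255],None,fx=6,fy=6,interpolation=2)
    cv2.imwrite(f"pics/o5{i}.png",draw("scene",im,155,120,6,M,(m,d),sh))
E
```

```text
[0.48612279 0.22678129 0.31931632] [3.13972345 0.01513923 1.67045268] [-0.68538735 -0.12469469 -0.58939641]
```

View pics/o50.png

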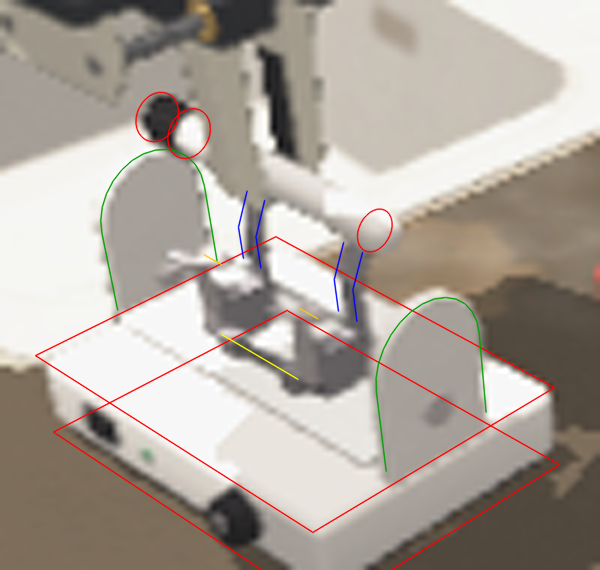

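View pics/o51.png

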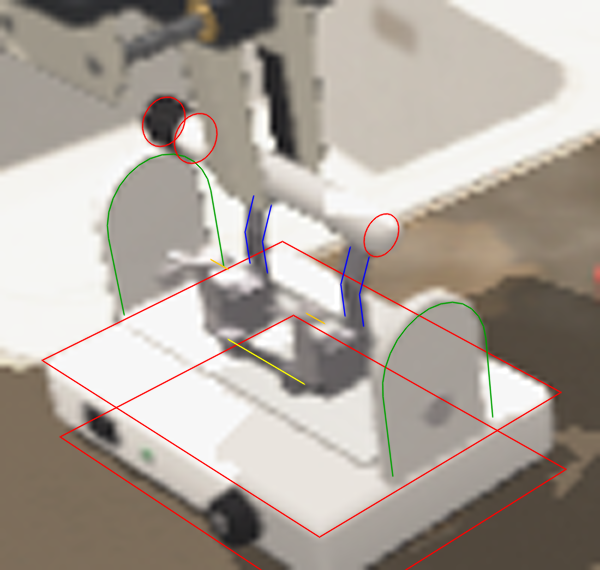

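With the bias from the worktop check (about 1 px right, 0.8 px down) the red tube rings and the blue fork tines both land on their image features. The cap is at (163,121) and the tines at (258,205) and (358,255), so alignment is good to about 2 mm. I'll press down in steps and watch the force.

Request:
{"api": "servo_tool", "payload": {"plan": [{"wx":0,"wy":0,"wz":0,"tx":0,"ty":0,"tz":7,"claw":0.05},{"wx":0,"wy":0,"wz":0,"tx":0,"ty":0,"tz":7,"claw":0.05},{"wx":0,"wy":0,"wz":0,"tx":0,"ty":0,"tz":7,"claw":0.05},{"wx":0,"wy":0,"wz":0,"tx":0,"ty":0,"tz":7,"claw":0.05},{"wx":0,"wy":0,"wz":0,"tx":0,"ty":0,"tz":0,"claw":0.05},{"wx":0,"wy":0,"wz":0,"tx":0,"ty":0,"tz":0,"claw":0.05}]}}

```text
clock: 16.83
tcp_pos: [0.4861, 0.2264, 0.2906]
orientation: [3.141, 0.015, 1.671]
contact_force: [-0.2, 0.9, 0.1]
opening: 0.184
```

```bash
python3 - <<'E'
from h import *
p,A,s=cur();print(p,s["orientation"],s["contact_force"],s["ft_torque"])
b=arm.grab_frame("scene")
cv2.imwrite("pics/b11.png",cv2.resize(b[120:215,155:255],None,fx=6,fy=6,interpolation=2))
E
```

```text
[0.48606599 0.22640514 0.29062373] [3.14064529 0.01541275 1.67057001] [-0.22690501  0.90538175  0.05930297] [-0.07251871  0.03187422 -0.00869084]
```

View pics/b11.png

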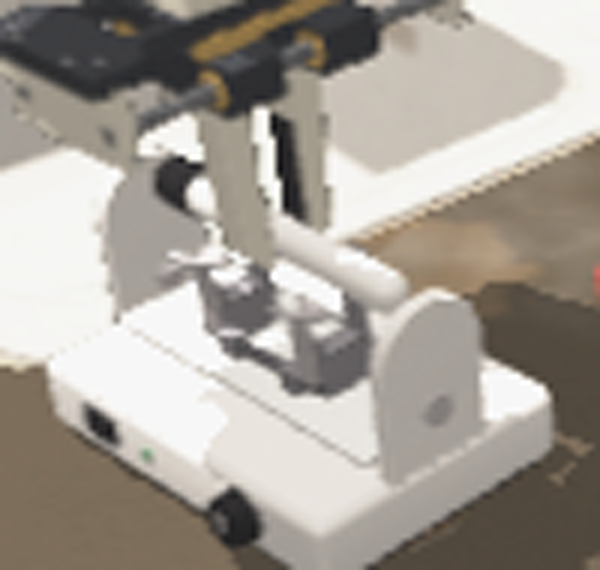

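Request:
{"api": "servo_tool", "payload": {"plan": [{"wx":0,"wy":0,"wz":0,"tx":0,"ty":0,"tz":4,"claw":0.05},{"wx":0,"wy":0,"wz":0,"tx":0,"ty":0,"tz":4,"claw":0.05},{"wx":0,"wy":0,"wz":0,"tx":0,"ty":0,"tz":0,"claw":0.05},{"wx":0,"wy":0,"wz":0,"tx":0,"ty":0,"tz":0,"claw":0.05}], "grip_force": 50}}

```text
clock: 17.22
tcp_pos: [0.4861, 0.2263, 0.283]
orientation: [3.14, 0.015, 1.671]
contact_force: [-0.5, 0.1, -0.3]
opening: 0.179
```

Request:
{"api": "servo_tool", "payload": {"plan": [{"wx":0,"wy":0,"wz":0,"tx":0,"ty":0,"tz":3,"claw":0.05},{"wx":0,"wy":0,"wz":0,"tx":0,"ty":0,"tz":2,"claw":0.05},{"wx":0,"wy":0,"wz":0,"tx":0,"ty":0,"tz":0,"claw":0.05},{"wx":0,"wy":0,"wz":0,"tx":0,"ty":0,"tz":0,"claw":0.05}]}}

```text
clock: 17.55
tcp_pos: [0.4862, 0.2262, 0.2781]
orientation: [3.14, 0.015, 1.671]
contact_force: [-0.3, -1.0, -0.3]
opening: 0.181
```

Request:
{"api": "servo_tool", "payload": {"plan": [{"wx":0,"wy":0,"wz":0,"tx":0,"ty":0,"tz":2,"claw":0.05},{"wx":0,"wy":0,"wz":0,"tx":0,"ty":0,"tz":2,"claw":0.05},{"wx":0,"wy":0,"wz":0,"tx":0,"ty":0,"tz":0,"claw":0.05}]}}

```text
clock: 17.8
tcp_pos: [0.4864, 0.2262, 0.2753]
orientation: [3.138, 0.015, 1.671]
contact_force: [-2.6, -1.6, 9.2]
opening: 0.178
```

Request:
{"api": "servo_tool", "payload": {"plan": [{"wx":0,"wy":0,"wz":0,"tx":0,"ty":0,"tz":2,"claw":0.05},{"wx":0,"wy":0,"wz":0,"tx":0,"ty":0,"tz":2,"claw":0.05},{"wx":0,"wy":0,"wz":0,"tx":0,"ty":0,"tz":0,"claw":0.05}]}}

```text
clock: 18.05
tcp_pos: [0.4863, 0.2262, 0.2709]
orientation: [3.138, 0.015, 1.671]
contact_force: [-0.2, 0.3, 6.0]
opening: 0.177
```

Request:
{"api": "servo_tool", "payload": {"plan": [{"wx":0,"wy":0,"wz":0,"tx":0,"ty":0,"tz":2,"claw":0.05},{"wx":0,"wy":0,"wz":0,"tx":0,"ty":0,"tz":2,"claw":0.05},{"wx":0,"wy":0,"wz":0,"tx":0,"ty":0,"tz":0,"claw":0.05}]}}

```text
clock: 18.3
tcp_pos: [0.4863, 0.2262, 0.2664]
orientation: [3.139, 0.015, 1.671]
contact_force: [1.5, 2.3, -0.2]
opening: 0.18
```

Request:
{"api": "servo_tool", "payload": {"plan": [{"wx":0,"wy":0,"wz":0,"tx":0,"ty":0,"tz":2,"claw":0.05},{"wx":0,"wy":0,"wz":0,"tx":0,"ty":0,"tz":2,"claw":0.05},{"wx":0,"wy":0,"wz":0,"tx":0,"ty":0,"tz":0,"claw":0.05},{"wx":0,"wy":0,"wz":0,"tx":0,"ty":0,"tz":0,"claw":0.05}]}}

```text
clock: 18.63
tcp_pos: [0.4862, 0.226, 0.2618]
orientation: [3.14, 0.015, 1.671]
contact_force: [2.0, 1.8, -3.1]
opening: 0.18
```

```bash
python3 - <<'E'
from h import *
p,A,s=cur();print(p,s["orientation"],s["contact_force"],s["ft_torque"],s["opening"]*93)
b=arm.grab_frame("scene")
cv2.imwrite("pics/b12.png",cv2.resize(b[120:215,155:255],None,fx=6,fy=6,interpolation=2))
E
```

```text
[0.4862082  0.22595547 0.26178433] [3.14000677 0.01531292 1.67058373] [ 2.03695323  1.83804681 -3.09095531] [ 0.18936469 -0.32278277  0.03185278] 16.733632828848375
```

View pics/b12.png

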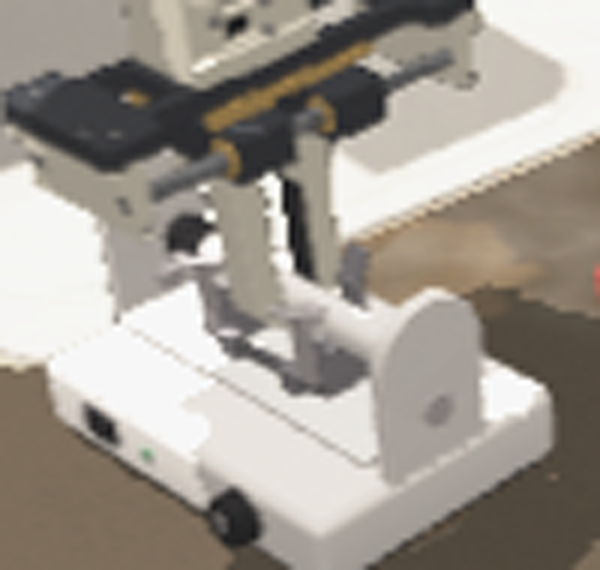

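The vertical force flipped from +9 N to -3 N, so the jaw has passed the tube's widest point and now pulls it down. I'll continue until it bottoms out.

Request:
{"api": "servo_tool", "payload": {"plan": [{"wx":0,"wy":0,"wz":0,"tx":0,"ty":0,"tz":1,"claw":0.05},{"wx":0,"wy":0,"wz":0,"tx":0,"ty":0,"tz":1,"claw":0.05},{"wx":0,"wy":0,"wz":0,"tx":0,"ty":0,"tz":0,"claw":0.05},{"wx":0,"wy":0,"wz":0,"tx":0,"ty":0,"tz":0,"claw":0.05}]}}

```text
clock: 19.02
tcp_pos: [0.4862, 0.2259, 0.2602]
orientation: [3.14, 0.015, 1.671]
contact_force: [0.2, 0.3, -0.7]
opening: 0.18
```

Request:
{"api": "servo_tool", "payload": {"plan": [{"wx":0,"wy":0,"wz":0,"tx":0,"ty":0,"tz":1,"claw":0.05},{"wx":0,"wy":0,"wz":0,"tx":0,"ty":0,"tz":0,"claw":0.05},{"wx":0,"wy":0,"wz":0,"tx":0,"ty":0,"tz":0,"claw":0.05}]}}

```text
clock: 19.27
tcp_pos: [0.4862, 0.2259, 0.2598]
orientation: [3.14, 0.015, 1.671]
contact_force: [-2.9, -2.0, 6.7]
opening: 0.183
```

Request:
{"api": "servo_tool", "payload": {"plan": [{"wx":0,"wy":0,"wz":0,"tx":0,"ty":0,"tz":1,"claw":0.05},{"wx":0,"wy":0,"wz":0,"tx":0,"ty":0,"tz":0,"claw":0.05},{"wx":0,"wy":0,"wz":0,"tx":0,"ty":0,"tz":0,"claw":0.05}]}}

```text
clock: 19.52
tcp_pos: [0.4863, 0.226, 0.2596]
orientation: [3.139, 0.015, 1.671]
contact_force: [-7.8, -2.7, 16.4]
opening: 0.182
```

Request:
{"api": "servo_tool", "payload": {"plan": [{"wx":0,"wy":0,"wz":0,"tx":0,"ty":0,"tz":-1,"claw":0.05},{"wx":0,"wy":0,"wz":0,"tx":0,"ty":0,"tz":0,"claw":0.22},{"wx":0,"wy":0,"wz":0,"tx":0,"ty":0,"tz":0,"claw":0.35},{"wx":0,"wy":0,"wz":0,"tx":0,"ty":0,"tz":0,"claw":0.4},{"wx":0,"wy":0,"wz":0,"tx":0,"ty":0,"tz":0,"claw":0.4},{"wx":0,"wy":0,"wz":0,"tx":0,"ty":0,"tz":0,"claw":0.4}]}}

```text
clock: 20.02
tcp_pos: [0.4862, 0.226, 0.2591]
orientation: [3.14, 0.015, 1.671]
contact_force: [0.3, -0.4, 0.5]
opening: 0.392
```

Released with no residual force. Retreating straight up, then aside to look.

Request:
{"api": "servo_tool", "payload": {"plan": [{"wx":0,"wy":0,"wz":0,"tx":0,"ty":0,"tz":-10,"claw":0.4},{"wx":0,"wy":0,"wz":0,"tx":0,"ty":0,"tz":-25,"claw":0.4},{"wx":0,"wy":0,"wz":0,"tx":0,"ty":0,"tz":-35,"claw":0.4},{"wx":0,"wy":0,"wz":0,"tx":0,"ty":0,"tz":-35,"claw":0.4},{"wx":0,"wy":0,"wz":0,"tx":0,"ty":0,"tz":-35,"claw":0.4},{"wx":0,"wy":0,"wz":0,"tx":-35,"ty":0,"tz":-10,"claw":0.4},{"wx":0,"wy":0,"wz":0,"tx":-38,"ty":0,"tz":0,"claw":0.4},{"wx":0,"wy":0,"wz":0,"tx":-38,"ty":0,"tz":0,"claw":0.4}]}}

```text
clock: 20.68
tcp_pos: [0.4964, 0.1169, 0.4129]
orientation: [3.137, 0.015, 1.672]
contact_force: [0.5, 0.1, -0.5]
opening: 0.402
```

Request:
{"api": "servo_tool", "payload": {"plan": [{"wx":0,"wy":0,"wz":0,"tx":-38,"ty":-10,"tz":0,"claw":0.4},{"wx":0,"wy":0,"wz":0,"tx":-38,"ty":-10,"tz":0,"claw":0.4},{"wx":0,"wy":0,"wz":0,"tx":-38,"ty":-10,"tz":0,"claw":0.4},{"wx":0,"wy":0,"wz":0,"tx":-38,"ty":-10,"tz":0,"claw":0.4},{"wx":0,"wy":0,"wz":0,"tx":-38,"ty":-10,"tz":0,"claw":0.4},{"wx":0,"wy":0,"wz":0,"tx":0,"ty":0,"tz":0,"claw":0.4}]}}

```text
clock: 21.18
tcp_pos: [0.4647, -0.0811, 0.4147]
orientation: [3.139, 0.017, 1.666]
contact_force: [-0.5, 0.1, -0.1]
opening: 0.402
```

```bash
python3 - <<'E'
from ov import *
p,A,s=cur();print(p,s["contact_force"],s["clock"])
b=arm.grab_frame("scene");a=arm.grab_frame("top")
cv2.imwrite("pics/top13.png",a);cv2.imwrite("pics/scene13.png",b)
cv2.imwrite("pics/b13.png",cv2.resize(b[120:215,155:255],None,fx=6,fy=6,interpolation=2))
cv2.imwrite("pics/a13.png",cv2.resize(a[190:260,150:245],None,fx=8,fy=8,interpolation=2))
M=(.486,.2265,.1)
seat=np.array([.486,.2265,.082]);d=np.array([-np.sin(.1),np.cos(.1),0])
im=cv2.resize(b[120:215,155:255],None,fx=6,fy=6,interpolation=2)
cv2.imwrite("pics/o13.png",draw("scene",im,155,120,6,M,(seat,d),(1.1,.8)))
for n in C:
  for t in("tube_mid","clip_seat"):
    for r in arm.landmark_of(n,t)[:1]: print(n,t,r["p"],r["centre"],atz(n,r["centre"],.082))
E
```

```text
[ 0.46467322 -0.08109017  0.41470395] [-0.4652074   0.08433297 -0.07190982] 21.1833
scene tube_mid 0.67 [202.4, 170.1] [0.48398847 0.21871877 0.082     ]
scene clip_seat 0.82 [199.0, 167.4] [0.48472132 0.23549487 0.082     ]
top tube_mid 0.65 [191.6, 225.5] [0.48700098 0.22824944 0.082     ]
top clip_seat 0.76 [189.0, 224.5] [0.48996024 0.23580896 0.082     ]
```

View pics/b13.png

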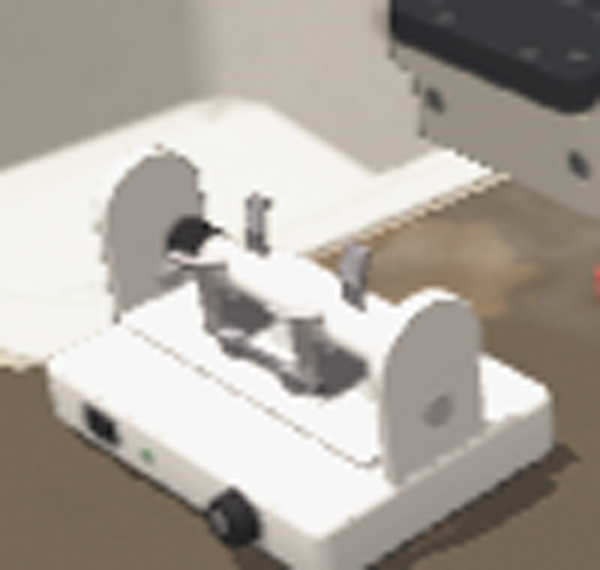

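View pics/a13.png

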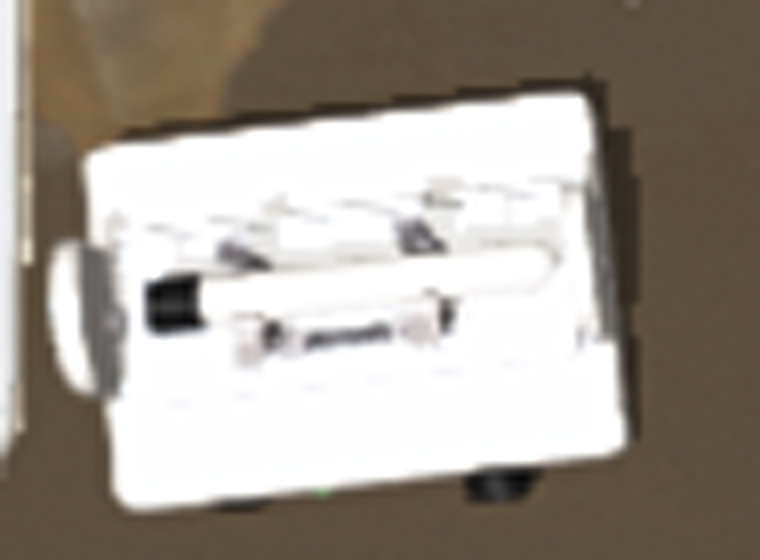

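View pics/o13.png

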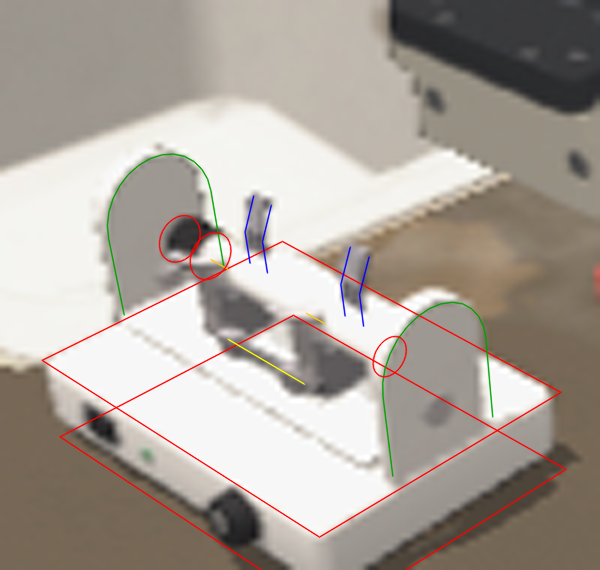

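View pics/scene13.png

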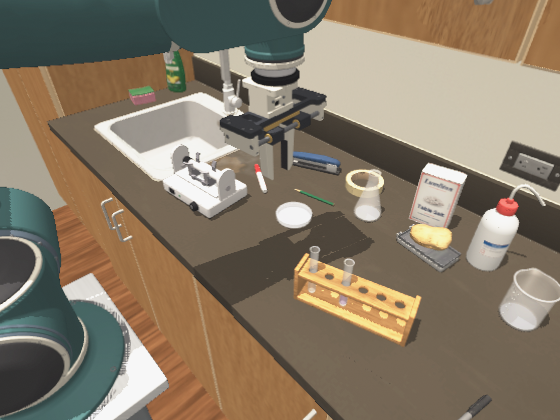

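```bash
python3 - <<'E'
from ov import *
c=atz("top",cp(147,304,150,190),.083);t=atz("top",cp(560,259,150,190),.082);m=(c+t)/2
print(c,t,np.linalg.norm(c-t),m,np.degrees(np.arctan2(*(c-t)[[1,0]])))
for M in((.486,.2265,.1),(.4856,.2274,.0993)):
    v=m-[M[0],M[1],.082];print(v[0]*np.cos(M[2])+v[1]*np.sin(M[2]),-v[0]*np.sin(M[2])+v[1]*np.cos(M[2]))
# jaw region before/after difference
a0=cv2.imread("pics/scene0.png")[140:200,160:230].astype(int);a1=cv2.imread("pics/scene13.png")[140:200,160:230].astype(int)
im=np.hstack([cv2.resize(x.astype(np.uint8),None,fx=5.5,fy=5.5,interpolation=2) for x in(a0,a1)]);cv2.imwrite("pics/jaw.png",im)
E
```

```text
[0.48153004 0.29679007 0.083     ] [0.49658483 0.14738318 0.082     ] 0.15016678922253818 [0.48905744 0.22208663 0.0825    ] 95.75391288624148
0.0026015595430814034 -0.004696558191718008
0.002913652817724309 -0.005629957129660544
```

View pics/jaw.png

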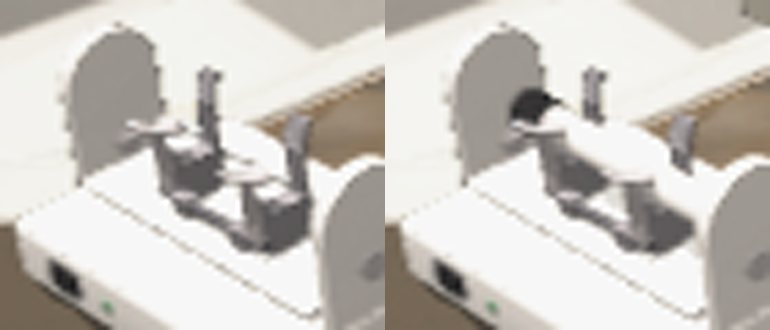

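Before and after crops show the jaw noses in the same place (left around (150,128), right (630,180)), with the tube under them and between the cheeks. The test tubes and dish have not moved. Handing in.

```bash
python3 - <<'E'
from rig import arm
print(arm.job_done(),arm.state()["clock"])
E
```

```text
the job is handed in; nothing more can be done
the job is handed in; nothing more can be done
```

The sample tube is loaded in the mixer and I handed the job in at about 21 s of the 72 s allowed; no verdict was reported.

**What I did:** I gripped the tube from the side in the rack, lifted it out, and swung it level over the bare worktop. I laid it down, let go, backed off, and confirmed in the picture that it was lying flat. I then took it again from above across its middle and pressed it straight down between the cheeks.

**Pressing in:**
- The upward force peaked at about 9 N, then turned into a 3 N downward pull as the jaw passed the tube's widest point.
- It bottomed out with the tube's axis about 82 mm above the mixer's underside. I pressed to about 16 N to be sure, then released and backed off.

**Last checks:**
- The jaw noses are in the same place in the picture as before loading, so the jaw looks closed.
- The tube's axis is at 95.75° against about 95.7° for the forks.
- The tube is roughly 5 mm off centre along the mixer, where 13.5 mm is allowed.
- The test tubes and the petri dish look unmoved, and the gripper is clear of everything.

**What disagreed:**
- The top camera puts the tube 2.6 to 2.9 mm off across the forks. The forks leave only about 0.6 mm of play and almost no sideways force showed until the tube bottomed, so I take this as camera and fit error.
- The two cameras placed the mixer up to about 5 mm apart along its length. The scene camera was about 1 pixel off against the tube's known position.

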